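Swing the bails in and stack the tool tray on the plate crate

TASK

Swing both wire bail arms of the grey crate fully inward so that their bars lie flat across its mouth, while the wooden tool tray is still off the crate. Then carry the tool tray by its rail and set it gently on the two bars, level, centred and square to the crate, with the foot under the tray between the bars, and let go. Leave the other things on the bench where they are.

Things in the scene. Friction and masses are not known exactly. Their poses are not given: they have to be found in the camera images.
- crate: Open grey plastic crate fixed to the bench, 220 mm long (its x) by 150 mm wide (its y), rim 85 mm high, walls 5 mm, copper plates up to 17 mm high on its floor. Origin: centre of its underside, on the bench; z up. At each end it carries a U-shaped bail of 8 mm steel wire with 50 mm legs just outside the long walls and a cross bar along y over the whole width.
- bail_a (a joint): Bail at the crate's -x end (the robot's right), rad. 0 = fully in (level across the mouth, at its stop), 1.57 = upright, 2.62 = outer stop, leaning out 30 degrees above level. Stiff pivot: it stays at any angle where it is left; about 1 N at the bar, square to the legs, turns it. Carry the bar round along its arc: a dead level push on a bar leaning far out can jam. Starts between 2.0 and 2.4.
- bail_b (a joint): Bail at the crate's +x end (the robot's left), rad. Same meaning: 0 = fully in, 1.57 = upright, 2.62 = outward stop; stiff, same force; same start range.
- bail_a_bar (a point): Middle of the cross bar of bail_a (on the wire's centre line). Its pivot line is parallel to the crate's y, at crate x = -100 mm, 90 mm high; the bar is 50 mm from it. Out, the bar stands beyond the end wall. Fully in, it lies level across the mouth at crate x = -50 mm, centre 90 mm and top 94 mm high.
- bail_b_bar (a point): Middle of the cross bar of bail_b (on the wire's centre line). Its pivot line is parallel to the crate's y, at crate x = +100 mm, 90 mm high; the bar is 50 mm from it. Fully in, it lies level across the mouth at crate x = +50 mm, centre 90 mm and top 94 mm high.
- tray: Loose wooden tool tray, 0.4 to 0.75 kg, alike either way round. Origin: centre of the underside of its foot; x lengthwise, z up. Foot 80 (x) by 90 (y) by 12 mm high; on it the open tray, 170 (x) by 110 mm (y), from 12 to 57 mm height. Stacked, its floor rests on the bars and the foot hangs between them (6 mm free each way along x); the origin is then 82 mm above the crate's underside.
- tray_rail (a point): Middle of the tray's carrying rail, 118 mm above the underside of the foot: a wooden bar over the middle along the tray's x, held by an upright at each end, 14 mm wide (y), 18 mm high, about 150 mm free between the uprights. The tray balances here.
- hammer: Bystander: hammer about 240 mm long lying on the bench, between crate and tray. Leave alone.
- blank: Bystander: copper sheet 120 x 160 x 4 mm on a dark rubber pad at the far side. Leave alone.
- punch_pot: Bystander: wooden pot, 72 mm across, with punches up to about 125 mm high, far side. Leave alone.
- jar: Bystander: lidded amber jar, 64 mm across, 80 mm high, far side. Leave alone.
- bench_block: Bystander: steel block 70 x 70 x 28 mm, near side. Leave alone.
- mallet_head: Bystander: turned wooden mallet head, 66 mm across, 65 mm high, near side. Leave alone.
- burnisher: Bystander: brass rod 12 mm thick, about 120 mm long, lying near the robot. Leave alone.

How it is judged:
On the way:
1. both bails are fully in (each within 0.1 rad of its stop) while the tray is still off the crate (origins more than 0.2 m apart) (value of joint each of bail_a, bail_b below 0.1 rad and horizontal distance between tray and crate above 0.2 m), for 0.2 s.
At the end, for the whole second after the job is handed in: Both bails within 0.1 rad of fully in; tray at rest on both bars, foot between them: origin within 9 mm (crate x) and 15 mm (crate y) of the crate's centre, 77 to 87 mm above its underside, level within 0.05 rad, square (either way round) within 0.15 rad (value of joint each of bail_a, bail_b below 0.1 rad and x of tray in the frame of crate between -0.009 and 0.009 m and y of tray in the frame of crate between -0.015 and 0.015 m and z of tray in the frame of crate between 0.077 and 0.087 m and angle between tray's own z axis and vertical below 0.05 rad and angle between the x axis of tray and the x axis of crate, either way round below 0.15 rad and linear speed of tray below 0.02 m/s); the robot touches nothing.
It fails at once if a bystander is moved by more than 30 mm (distance of any of hammer, blank, punch_pot, jar, bench_block, mallet_head, burnisher from where it was at the start of the episode above 0.03 m).
It fails at once if the tray is dropped onto the bars (faster than 0.4 m/s while over the crate with its origin less than 100 mm above the crate's underside) (horizontal distance between tray and crate below 0.06 m and z of tray in the frame of crate below 0.1 m and linear speed of tray above 0.4 m/s).
It fails at once if the tray is driven hard onto the crate or its bails (more than 60 N between them) (contact force between tray and crate above 60 N).
It also fails if it takes over 64 s, if anything falls off the work surface, if the arm or the gripper's body presses on something with over 40 N, if the wrist force passes 120 N, or if a joint passes its speed limit or range.

ROBOT

A 6-joint arm with a two-finger parallel gripper is mounted at the origin on the work surface. World frame = base frame: x ahead of the robot, y to its left, z up, the work surface at z = 0. Lengths are in m, angles in rad, forces in N, time in s.
With the tool pointing down it reaches from about 0.4 to 0.825 m from the base axis. Payload 7 kg.
Tool frame: the origin (TCP) lies between the finger pads; the fingertips stand 11 mm ahead of it and the grasp point (between the pads) lies 8 mm behind it; x points along the fingers, z is the direction in which the jaws open and shut, and the axes are right-handed (so a half turn about x gives the same grasp; the last joint's range is limited). The gripper opens to 88 mm and grips with 3 to 60 N. Pads are 19 mm wide; open, the fingers measure 130 mm over their backs; the gripper's body (78 mm by 193 mm) begins 47 mm behind the grasp point.
Start: joints at [0.288, 0.359, 0.012, 0, -1.224, -0.288], TCP at [0.675, -0, 0.21] pointing down, gripper open.
Joint ranges: [-3.07, 3.07], [-1.43, 2.12], [-1.02, 1.25], [-3.03, 1.67], [-3.05, -0], [-3.03, 3.03]. Speed limits (rad/s): [2.39, 2.39, 3.01, 3.14, 3.14, 3.14].

INTERFACE

Orientations are given as [roll, pitch, yaw] about the fixed x, y, z axes, in that order (R = Rz(yaw) Ry(pitch) Rx(roll)).
In Python, from station import arm gives the robot as it stands.
- The arm moves only by the tool jog_arm, never from a script. Its argument "motion" is a list of rows, each an object of numbers: "dx", "dy", "dz": the shift along the tool's x, y, z in m; "twist": the turn about the tool's x in degrees. In form: [{"dx": .., "dy": .., "dz": .., "twist": ..}, ...]. A call has 1 to 20 rows; each row is the pose to reach, as a shift and turn from the pose commanded when the call began, along the tool's axes at that moment; what a row does not reach only later rows make up. A row lasts 1/12 s, in which the tool goes at most 41.7 mm and 7.16 degrees, less where a joint would pass 70% of its speed; a pose out of reach is approached as far as the arm can. A call with a gripper value outside its range is refused whole. "gripper" is the finger opening in m, from 0 to 0.0876, set as the call begins (left out, the last holds). The fingers move at their own pace and stop on an object; "newtons" is the grip in N (left out, the last holds). Time passes only in rows, so rows that repeat a pose let the fingers close. It gives the time, the measured TCP pose, the force and the opening at its end, in the units of the state.
- arm.get_state(): the state, without advancing time (a new reading comes with each control period).
- arm.grab_frame(name): name is "scene" or "side" or "wrist"; returns the picture (400x640x3 uint8, red, green, blue); there is no depth.
- arm.camera_model(name): a dict with "camera_matrix" (3x3 intrinsics, pixels), "k1" (the pictures are not rectified: a ray, as slopes to the right and down, at radius r is drawn at 1 + k1 r^2 times it, then the intrinsics apply), "eye" and "attitude" of the camera in the world. Camera axes: x right, y down, z forward; pixel columns grow to the right and rows downward; lengths in m; the calibration is good to about 2 mm. A picture is of the moment at which its call begins: read the wrist's pose just before it. camera_model takes no time and is no camera call; for the wrist camera it gives the pose at the moment of the call.
- arm.job_done(): hands the job in, once; it reports no verdict.
The state is a dict: "t": time; "q": joint angles; "qd": joint speeds; "joint_efforts": joint torques, N m; "eef_pos": TCP position; "ee_rot": TCP orientation; "force": force on the tool from outside, world axes, zero at the start; "moment": the same for the moment, N m; "width": finger opening in m.
Only numpy, scipy, OpenCV 4.12 (cv2) and the standard library are available. Lean on these libraries where they do the work, as an engineer would, in place of code of your own. Each camera call takes 0.05 s, during which the arm holds its last target.

## Working session

There is one attempt and no reset: what is moved stays moved. The work goes in short steps, Python scripts to look and compute and a tool call to move; the robot and the scene stay as the last step left them, time stands still between calls to the robot, and variables do not carry over. Pictures are saved under pics/ and viewed, and the job is handed in when it is done.

Besides the shell and the picture viewer there is one more tool, called after "Emit:" as a command line: name --argument value ..., lists and objects as JSON in quotes. jog_arm: Moves the arm, as the interface text tells. Its arguments: {"type":"object","properties":{"motion":{"type":"array"},"gripper":{"type":"number"},"newtons":{"type":"number"}},"required":["motion"]}

```bash
ls; mkdir -p pics
python3 - <<'E'
from station import arm
import cv2
s=arm.get_state(); print(s)
for n in ("scene","side"):
    m=arm.camera_model(n); print(n,m)
    cv2.imwrite(f"pics/{n}0.png",arm.grab_frame(n)[:,:,::-1])
print(arm.camera_model("wrist"))
cv2.imwrite("pics/wrist0.png",arm.grab_frame("wrist")[:,:,::-1])
E
```

```text
pics
{'t': 0.0, 'q': array([ 2.88116167e-01,  3.59364108e-01,  1.10378514e-02, -3.78747500e-04,
       -1.22408780e+00, -2.88122706e-01]), 'qd': array([ 3.74240621e-04, -7.18402696e-04,  6.67086035e-04, -1.06276593e-05,
       -5.95511285e-04, -2.63467670e-04]), 'joint_efforts': array([-8.00930356e-04, -5.82726967e+01,  2.93058443e+01,  6.99745238e+00,
        6.93249181e-03, -2.06530804e-04]), 'eef_pos': array([ 6.74469747e-01, -1.16037458e-05,  2.08923142e-01]), 'ee_rot': array([ 0.07151486,  1.56913987, -3.07021332]), 'force': array([-0.07570508, -0.07516784,  0.44707155]), 'moment': array([0.01332774, 0.01387624, 0.00941242]), 'width': 0.08761825341180059}
scene {'camera_matrix': array([[402.56453656,   0.        , 317.61306606],
       [  0.        , 402.56453656, 196.85434366],
       [  0.        ,   0.        ,   1.        ]]), 'k1': -0.1040036898624789, 'eye': array([ 1.31191948, -0.09563319,  0.89088908]), 'attitude': array([-2.36379823, -0.00599411,  1.4758641 ])}
side {'camera_matrix': array([[492.53581064,   0.        , 317.17807102],
       [  0.        , 492.53581064, 195.45036171],
       [  0.        ,   0.        ,   1.        ]]), 'k1': 0.004066104723718378, 'eye': array([ 0.1676996 , -0.89052142,  0.70076718]), 'attitude': array([-2.14087257, -0.01078333, -0.40983823])}
{'camera_matrix': array([[360.69882894,   0.        , 318.30217362],
       [  0.        , 360.69882894, 196.32087463],
       [  0.        ,   0.        ,   1.        ]]), 'k1': -0.0815381869917544, 'eye': array([ 0.67289218, -0.07205963,  0.38434778]), 'attitude': array([ 2.87063843e+00, -5.56696713e-04,  3.14016263e+00])}
```

View pics/scene0.png

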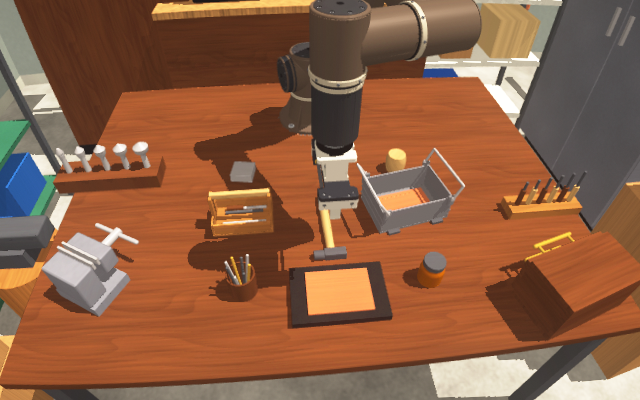

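View pics/side0.png

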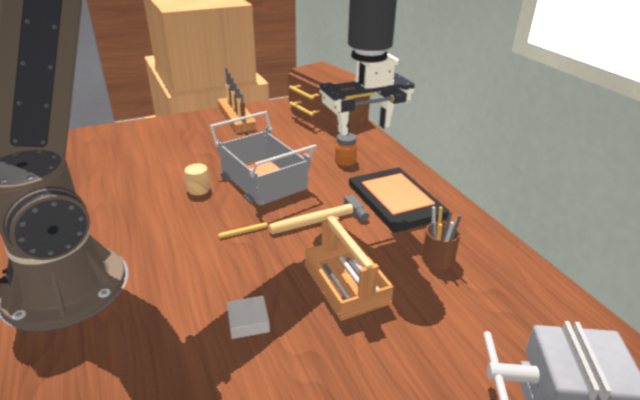

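View pics/wrist0.png

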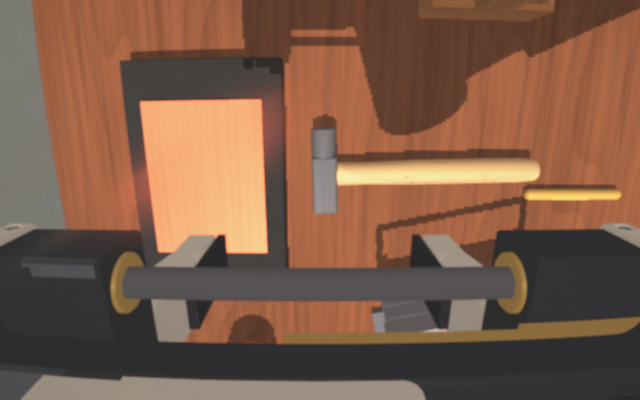

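```bash
cat > h.py <<'E'
import numpy as np, cv2
from scipy.spatial.transform import Rotation as Rn
def R(a): return Rn.from_euler('xyz',a).as_matrix()
def proj(m,P):
    P=np.atleast_2d(np.asarray(P,float)); A=R(m['attitude'])
    rv=cv2.Rodrigues(A.T)[0]; t=-A.T@m['eye']
    return cv2.projectPoints(P.reshape(-1,1,3),rv,t,m['camera_matrix'],np.array([m['k1'],0,0,0.]))[0].reshape(-1,2)
def ray(m,uv):
    u=cv2.undistortPoints(np.array(uv,float).reshape(-1,1,2),m['camera_matrix'],np.array([m['k1'],0,0,0.])).reshape(-1,2)
    return np.c_[u,np.ones(len(u))]@R(m['attitude']).T
def atz(m,uv,z):
    d=ray(m,uv); return m['eye']+d*((z-m['eye'][2])/d[:,2])[:,None]
E
python3 - <<'E'
import cv2
a=cv2.imread('pics/scene0.png')
cv2.imwrite('pics/sc_crate.png',cv2.resize(a[140:240,345:475],None,fx=6,fy=6,interpolation=cv2.INTER_CUBIC))
cv2.imwrite('pics/sc_tray.png',cv2.resize(a[175:250,195:295],None,fx=8,fy=8,interpolation=cv2.INTER_CUBIC))
a=cv2.imread('pics/side0.png')
cv2.imwrite('pics/si_crate.png',cv2.resize(a[105:215,200:325],None,fx=5,fy=5,interpolation=cv2.INTER_CUBIC))
cv2.imwrite('pics/si_tray.png',cv2.resize(a[210:325,295:400],None,fx=5,fy=5,interpolation=cv2.INTER_CUBIC))
E
```

```text
(no output)
```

View pics/sc_crate.png

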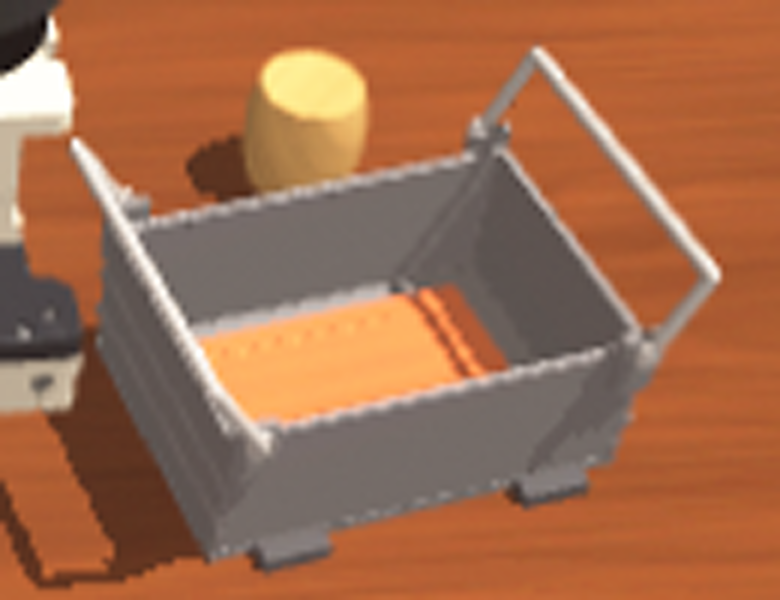

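View pics/sc_tray.png

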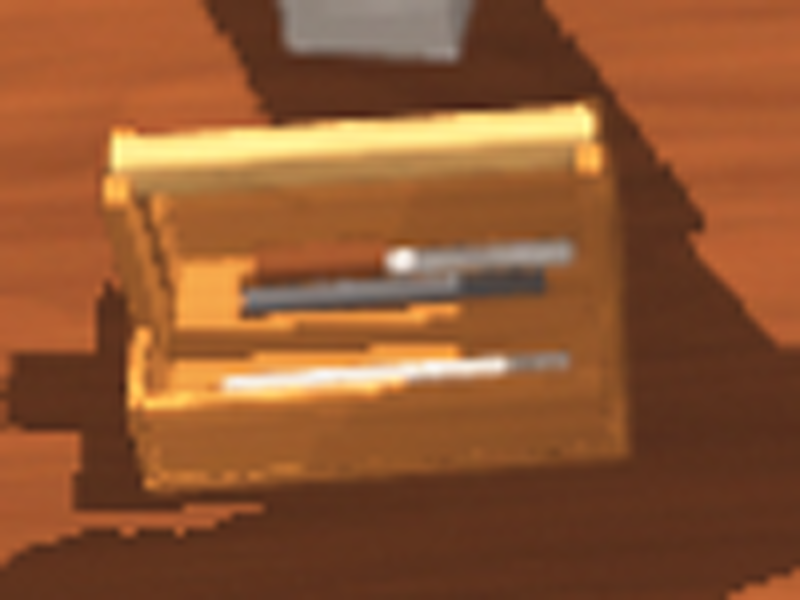

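View pics/si_crate.png

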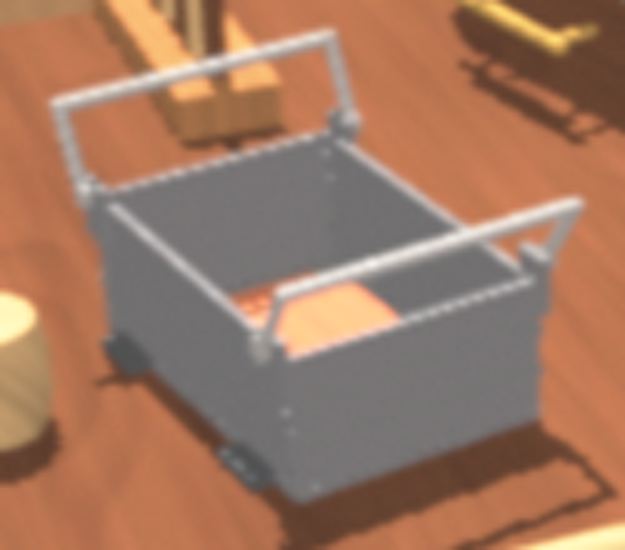

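View pics/si_tray.png

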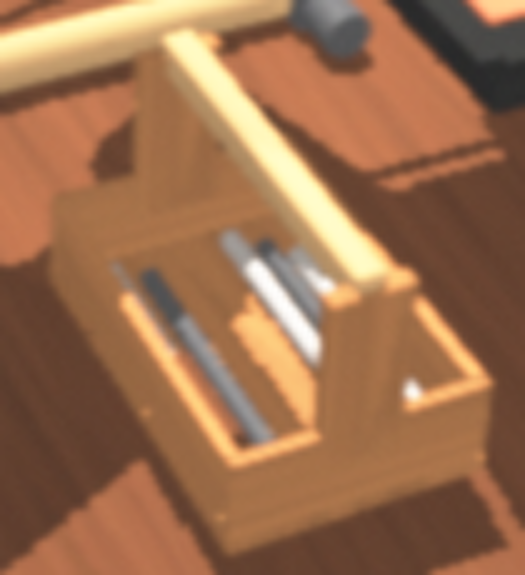

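```bash
cat > fit0.py <<'E'
from h import *; from station import arm
from scipy.optimize import least_squares
S=arm.camera_model('scene'); D=arm.camera_model('side')
def px(o,s,u): return (np.array(o)+(np.array(u,float)+.5)/s-.5)
def W(p,P):
    c,s=np.cos(p[2]),np.sin(p[2]); P=np.asarray(P,float)
    return np.c_[p[0]+c*P[:,0]-s*P[:,1],p[1]+s*P[:,0]+c*P[:,1],P[:,2]]
def bar(e,q,y):
    return [e*(.1-.05*np.cos(q)),y,.09+.05*np.sin(q)]
def crate(p):
    a,b,h=p[3:6]
    P=[bar(1,b,h),bar(1,b,-h),bar(-1,a,h),bar(-1,a,-h)]
    Ps=P+[[.11,-.075,.085],[-.11,-.075,0]]
    Pd=P+[[-.11,.075,0],[-.11,-.075,0]]
    us=px((345,140),6,[(537,50),(713,275),(78,145),(262,445),(637,335),(213,558)])
    ud=px((200,105),5,[(58,103),(332,37),(278,295),(577,207),(300,500),(538,420)])
    return (np.r_[proj(S,W(p,Ps))-us,proj(D,W(p,Pd))-ud])
r=least_squares(lambda p:crate(p).ravel(),[.6,.25,1.57,2.2,2.2,.08],loss='soft_l1')
print(r.x.round(4)); print(crate(r.x).round(1).tolist())
def tray(p):
    L=p[3]; zt=.127
    Ps=[[-L,0,zt],[L,0,zt],[-.085,-.055,.012],[.085,-.055,.012]]
    Pd=[[L,0,zt],[-L,0,zt],[-.085,.055,.012],[-.085,-.055,.012],[.085,.055,.012]]
    us=px((195,175),8,[(113,152),(598,120),(150,490),(630,455)])
    ud=px((295,210),5,[(183,38),(365,279),(228,552),(478,470),(55,275)])
    return (np.r_[proj(S,W(p,Ps))-us,proj(D,W(p,Pd))-ud])
r=least_squares(lambda p:tray(p).ravel(),[.6,-.2,1.57,.08],loss='soft_l1')
print(r.x.round(4)); print(tray(r.x).round(1).tolist())
E
python3 fit0.py
```

```text
[0.5058 0.2488 1.7784 2.1486 1.9681 0.0867]
[[-1.0, 0.1], [0.2, 0.5], [-0.2, 0.6], [-6.6, -7.5], [3.2, 1.4], [-0.1, 1.1], [-0.9, 0.4], [-0.2, -0.5], [0.1, -0.1], [-0.0, -1.1], [-0.7, 0.2], [0.2, -1.3]]
[ 0.5245 -0.2323  1.569   0.0804]
[[-0.4, -0.1], [-1.5, 0.2], [-0.8, 0.5], [-0.4, 1.0], [-0.8, -1.6], [0.5, -1.8], [-1.1, 0.0], [0.2, -0.2], [-1.0, -0.1]]
```

```bash
sed -i 's/(262,445),(637,335)/(224,402),(640,330)/' fit0.py
cat >> fit0.py <<'E'
rc=least_squares(lambda p:crate(p).ravel(),[.6,.25,1.57,2.2,2.2,.08],loss='soft_l1').x
p=rc; h=p[5]
seg=[]
for z in (.085,0):
    c=[[.11,.075,z],[.11,-.075,z],[-.11,-.075,z],[-.11,.075,z]]; seg+=[(c[i],c[(i+1)%4]) for i in range(4)]
for e,q in ((1,p[4]),(-1,p[3])):
    A=[[e*.1,h,.09],bar(e,q,h),bar(e,q,-h),[e*.1,-h,.09]]; seg+=[(A[i],A[i+1]) for i in range(3)]
for m,f,o in ((S,'scene0',(345,140)),(D,'side0',(200,105))):
    im=cv2.resize(cv2.imread(f'pics/{f}.png')[o[1]:o[1]+110,o[0]:o[0]+130],None,fx=5,fy=5,interpolation=cv2.INTER_CUBIC)
    for a,b in seg:
        u=(proj(m,W(p,[a,b]))-np.array(o)+.5)*5-.5
        cv2.line(im,*[tuple(int(v) for v in k) for k in u.round()],(0,255,0),1)
    cv2.imwrite(f'pics/ov_{f}.png',im)
E
python3 fit0.py
```

```text
[0.5057 0.2484 1.7752 2.1511 1.9789 0.0862]
[[-0.8, 0.2], [0.0, 0.5], [-0.3, 0.6], [-0.7, -0.6], [2.5, 2.3], [-0.4, 0.9], [-0.7, 0.4], [-0.3, -0.4], [0.1, -0.1], [-0.2, -0.9], [-0.9, 0.3], [0.1, -1.1]]
[ 0.5245 -0.2323  1.569   0.0804]
[[-0.4, -0.1], [-1.5, 0.2], [-0.8, 0.5], [-0.4, 1.0], [-0.8, -1.6], [0.5, -1.8], [-1.1, 0.0], [0.2, -0.2], [-1.0, -0.1]]
```

View pics/ov_scene0.png

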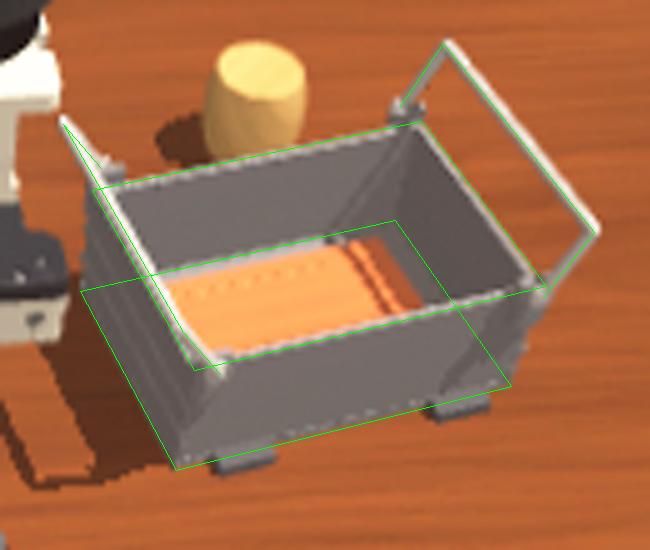

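View pics/ov_side0.png

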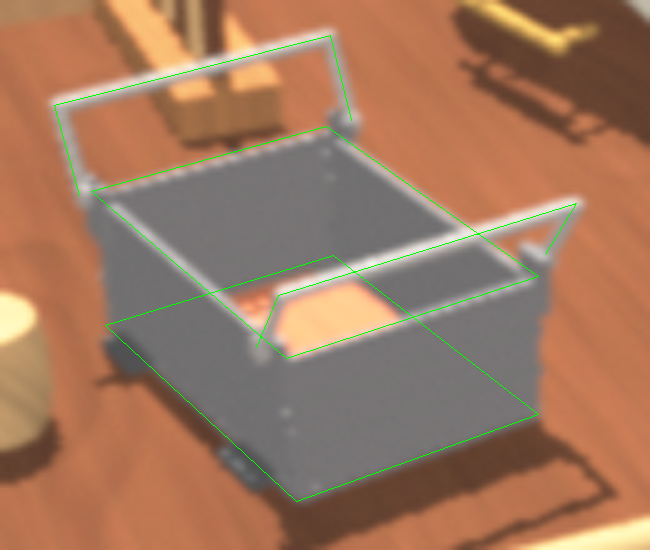

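Emit:
jog_arm --motion '[{"dx": -0.002,"dy": -0.01,"dz": 0.012,"twist": 6},{"dx": -0.004,"dy": -0.02,"dz": 0.024,"twist": 12},{"dx": -0.006,"dy": -0.031,"dz": 0.036,"twist": 18.5},{"dx": -0.008,"dy": -0.042,"dz": 0.048,"twist": 25},{"dx": -0.01,"dy": -0.052,"dz": 0.06,"twist": 31.5},{"dx": -0.01,"dy": -0.063,"dz": 0.072,"twist": 38},{"dx": -0.01,"dy": -0.073,"dz": 0.084,"twist": 44.5},{"dx": -0.01,"dy": -0.083,"dz": 0.096,"twist": 51},{"dx": -0.01,"dy": -0.094,"dz": 0.108,"twist": 57.5},{"dx": -0.01,"dy": -0.104,"dz": 0.12,"twist": 64},{"dx": -0.01,"dy": -0.114,"dz": 0.132,"twist": 70},{"dx": -0.01,"dy": -0.124,"dz": 0.143,"twist": 75},{"dx": -0.01,"dy": -0.124,"dz": 0.143,"twist": 78.3},{"dx": -0.01,"dy": -0.124,"dz": 0.143,"twist": 78.3},{"dx": -0.01,"dy": -0.124,"dz": 0.143,"twist": 78.3}]' --gripper 0.045 --newtons 8

```text
t: 1.4
eef_pos: [0.5319, 0.1241, 0.2199]
ee_rot: [-0.521, 1.571, 1.257]
force: [-0.5, 0.1, 0.3]
width: 0.0451
```

Run:
```python
from station import arm
from h import *
import pickle
s=arm.get_state(); print(s['t'],s['eef_pos'].round(4),s['force'].round(2),s['width']); print(R(s['ee_rot']).round(3), s['q'].round(2))
m=arm.camera_model("wrist")
im=arm.grab_frame("wrist")[:,:,::-1].copy(); cv2.imwrite("pics/w1.png",im)
pickle.dump(m,open('w1.pkl','wb'));
```

```text
1.4 [0.5319 0.1241 0.2199] [-0.5   0.12  0.34] 0.045113769165599095
[[ 0.    -0.979 -0.205]
 [ 0.    -0.205  0.979]
 [-1.    -0.     0.   ]] [ 0.59  0.14 -0.26 -0.   -1.17 -1.95]
```

View pics/w1.png

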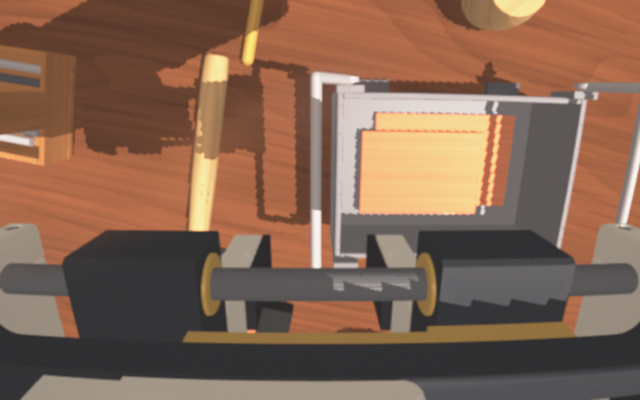

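```bash
cat > ovw.py <<'E'
from h import *
import pickle,sys
# usage: overlay crate params on wrist image
def W(p,P):
    c,s=np.cos(p[2]),np.sin(p[2]); P=np.asarray(P,float)
    return np.c_[p[0]+c*P[:,0]-s*P[:,1],p[1]+s*P[:,0]+c*P[:,1],P[:,2]]
def bar(e,q,y): return [e*(.1-.05*np.cos(q)),y,.09+.05*np.sin(q)]
def segs(p):
    h=p[5]; seg=[]
    for z in (.085,0):
        c=[[.11,.075,z],[.11,-.075,z],[-.11,-.075,z],[-.11,.075,z]]; seg+=[(c[i],c[(i+1)%4]) for i in range(4)]
    for e,q in ((1,p[4]),(-1,p[3])):
        A=[[e*.1,h,.09],bar(e,q,h),bar(e,q,-h),[e*.1,-h,.09]]; seg+=[(A[i],A[i+1]) for i in range(3)]
    return seg
def ov(im,m,p,x0,y0,w,h,f,out):
    im=cv2.resize(im[y0:y0+h,x0:x0+w],None,fx=f,fy=f,interpolation=cv2.INTER_CUBIC)
    for a,b in segs(p):
        u=(proj(m,W(p,[a,b]))-np.array([x0,y0])+.5)*f-.5
        cv2.line(im,*[tuple(int(v) for v in k) for k in u.round()],(0,255,0),1)
    cv2.imwrite(out,im)
if __name__=='__main__':
    ov(cv2.imread('pics/w1.png'),pickle.load(open('w1.pkl','rb')),[0.5057,0.2484,1.7752,2.1511,1.9789,0.0862],290,50,350,230,2.2,'pics/ovw1.png')
E
python3 ovw.py
```

```text
(no output)
```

View pics/ovw1.png

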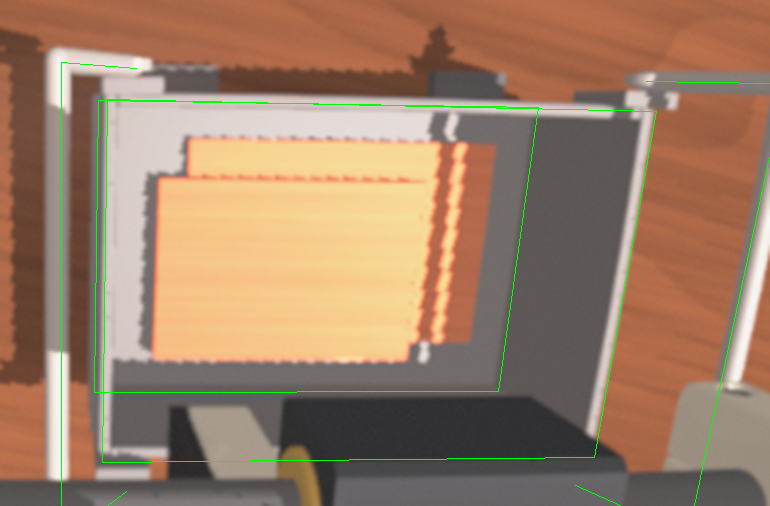

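Emit:
jog_arm --motion '[{"dx": 0.02},{"dx": 0.045},{"dx": 0.07},{"dx": 0.088},{"dx": 0.096},{"dx": 0.096},{"dx": 0.096}]'

```text
invalid input
```

Emit:
jog_arm --motion '[{"dx": 0},{"dx": 0},{"dx": 0},{"dx": 0},{"dx": 0}]' --gripper 0.0 --newtons 8

```text
invalid input
```

Emit:
jog_arm --motion '[{"dx": 0.02,"dy": 0,"dz": 0,"twist": 0},{"dx": 0.045,"dy": 0,"dz": 0,"twist": 0},{"dx": 0.07,"dy": 0,"dz": 0,"twist": 0},{"dx": 0.088,"dy": 0,"dz": 0,"twist": 0},{"dx": 0.096,"dy": 0,"dz": 0,"twist": 0},{"dx": 0.096,"dy": 0,"dz": 0,"twist": 0},{"dx": 0.096,"dy": 0,"dz": 0,"twist": 0}]'

```text
t: 2.03
eef_pos: [0.5325, 0.1238, 0.1242]
ee_rot: [2.86, 1.57, -1.648]
force: [-0.1, -0.1, 1.2]
width: 0.0453
```

Emit:
jog_arm --motion '[{"dx": 0,"dy": 0,"dz": 0,"twist": 0},{"dx": 0,"dy": 0,"dz": 0,"twist": 0},{"dx": 0,"dy": 0,"dz": 0,"twist": 0},{"dx": 0,"dy": 0,"dz": 0,"twist": 0},{"dx": 0,"dy": 0,"dz": 0,"twist": 0},{"dx": 0,"dy": 0,"dz": 0,"twist": 0}]' --gripper 0.0 --newtons 8

```text
t: 2.53
eef_pos: [0.5321, 0.124, 0.1242]
ee_rot: [-1.201, 1.57, 0.574]
force: [-0.1, -0.3, -0.7]
width: 0.0105
```

Run:
```python
import numpy as np,json
for q0 in (2.151,):
    r=[]
    for q in np.linspace(q0,0,20)[1:]:
        r.append(dict(dx=round(-.05*(np.sin(q)-np.sin(q0)),3),dy=0,dz=round(.05*(np.cos(q)-np.cos(q0)),3),twist=0))
    print(json.dumps(r))
```

```text
[{"dx": -0.003, "dy": 0, "dz": 0.005, "twist": 0}, {"dx": -0.005, "dy": 0, "dz": 0.01, "twist": 0}, {"dx": -0.007, "dy": 0, "dz": 0.015, "twist": 0}, {"dx": -0.008, "dy": 0, "dz": 0.021, "twist": 0}, {"dx": -0.008, "dy": 0, "dz": 0.027, "twist": 0}, {"dx": -0.008, "dy": 0, "dz": 0.032, "twist": 0}, {"dx": -0.007, "dy": 0, "dz": 0.038, "twist": 0}, {"dx": -0.006, "dy": 0, "dz": 0.043, "twist": 0}, {"dx": -0.003, "dy": 0, "dz": 0.049, "twist": 0}, {"dx": -0.001, "dy": 0, "dz": 0.054, "twist": 0}, {"dx": 0.002, "dy": 0, "dz": 0.058, "twist": 0}, {"dx": 0.006, "dy": 0, "dz": 0.063, "twist": 0}, {"dx": 0.01, "dy": 0, "dz": 0.066, "twist": 0}, {"dx": 0.015, "dy": 0, "dz": 0.07, "twist": 0}, {"dx": 0.02, "dy": 0, "dz": 0.072, "twist": 0}, {"dx": 0.025, "dy": 0, "dz": 0.075, "twist": 0}, {"dx": 0.031, "dy": 0, "dz": 0.076, "twist": 0}, {"dx": 0.036, "dy": 0, "dz": 0.077, "twist": 0}, {"dx": 0.042, "dy": 0, "dz": 0.077, "twist": 0}]
```

Emit:
jog_arm --motion '[{"dx": -0.003,"dy": 0,"dz": 0.005,"twist": 0},{"dx": -0.005,"dy": 0,"dz": 0.01,"twist": 0},{"dx": -0.007,"dy": 0,"dz": 0.015,"twist": 0},{"dx": -0.008,"dy": 0,"dz": 0.021,"twist": 0},{"dx": -0.008,"dy": 0,"dz": 0.027,"twist": 0},{"dx": -0.008,"dy": 0,"dz": 0.032,"twist": 0},{"dx": -0.007,"dy": 0,"dz": 0.038,"twist": 0},{"dx": -0.006,"dy": 0,"dz": 0.043,"twist": 0},{"dx": -0.003,"dy": 0,"dz": 0.049,"twist": 0},{"dx": -0.001,"dy": 0,"dz": 0.054,"twist": 0}]'

```text
t: 3.37
eef_pos: [0.5207, 0.1774, 0.1244]
ee_rot: [1.768, 1.57, -2.74]
force: [-0.6, 0.4, -0.7]
width: 0.0006
```

Run:
```python
from station import arm
import cv2
for n,(x0,y0,w,h) in (("scene",(320,100,180,140)),("side",(190,70,180,140))):
    cv2.imwrite(f"pics/{n}2.png",cv2.resize(arm.grab_frame(n)[y0:y0+h,x0:x0+w,::-1],None,fx=4,fy=4,interpolation=cv2.INTER_CUBIC))
```

```text
(no output)
```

View pics/scene2.png

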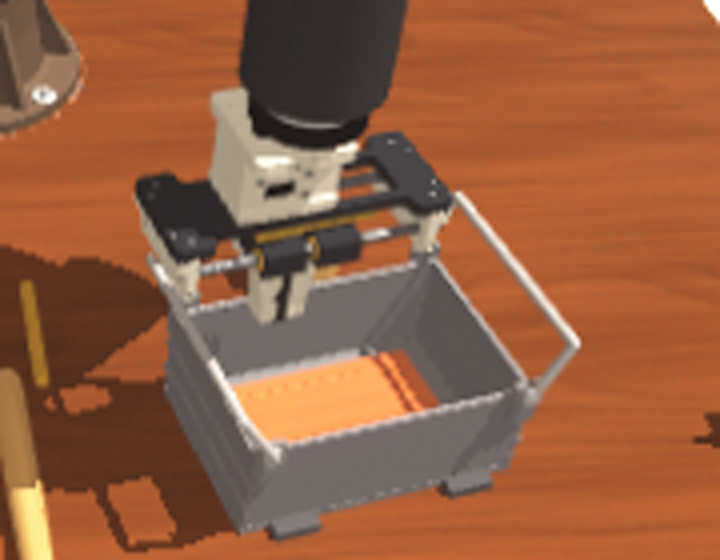

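View pics/side2.png

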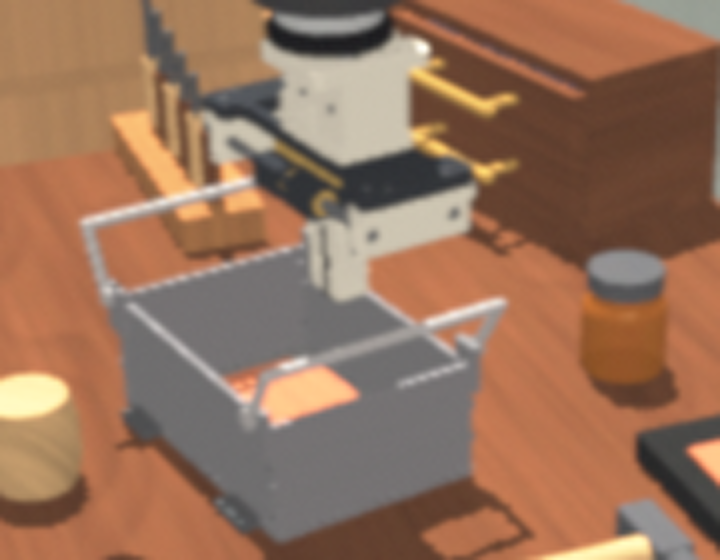

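Run:
```python
from ovw import *
from station import arm
S=arm.camera_model('scene'); D=arm.camera_model('side')
for z in (.113,.124,.132,.18): print(z,(proj(D,[[.5207,.1774,z]])[0]-[190,70])*4,(proj(S,[[.5207,.1774,z]])[0]-[320,100])*4)
s=arm.get_state(); print(s['eef_pos'],s['width'])
p=[0.5057,0.2484,1.7752,2.1511,1.9789,0.0862]
print((proj(D,W(p,[bar(-1,p[3],y) for y in (.086,0,-.086)]))-[190,70])*4)
print((proj(S,W(p,[bar(-1,p[3],y) for y in (.086,0,-.086)]))-[320,100])*4)
```

```text
0.113 [339.63834154 328.69295916] [264.38708996 340.44695987]
0.124 [339.02313965 313.31924625] [266.37603726 329.04140714]
0.132 [338.57198972 302.04641985] [267.83797864 320.64734627]
0.18 [335.79711842 232.73478743] [276.89121721 268.46365667]
[0.52062609 0.17741921 0.12423041] 0.0005050032775634029
[[261.45356181 374.05328842]
 [384.32295207 336.04366344]
 [498.92626607 300.58476891]]
[[149.17241894 257.43784723]
 [194.47359941 336.27726035]
 [244.56379837 423.76853368]]
```

Run:
```python
from ovw import *
from station import arm
D=arm.camera_model('side')
for z in (.188,.198,.209,.22): print(z,proj(D,[[.6745-.054,0,z],[.6745-.044,0,z],[.6745+.044,0,z],[.6745+.054,0,z]]).round(1).tolist())
a=cv2.imread('pics/side0.png'); cv2.imwrite('pics/tip0.png',cv2.resize(a[50:150,310:420],None,fx=6,fy=6,interpolation=cv2.INTER_CUBIC))
im=arm.grab_frame('side')[:,:,::-1]; cv2.imwrite('pics/tip1.png',cv2.resize(im[90:190,230:340],None,fx=6,fy=6,interpolation=cv2.INTER_CUBIC))
```

```text
0.188 [[341.4, 148.7], [345.4, 147.9], [379.2, 141.4], [382.9, 140.7]]
0.198 [[341.6, 144.7], [345.6, 144.0], [379.5, 137.5], [383.3, 136.8]]
0.209 [[341.8, 140.3], [345.8, 139.6], [379.9, 133.2], [383.7, 132.5]]
0.22 [[341.9, 135.9], [346.0, 135.2], [380.3, 128.8], [384.1, 128.1]]
```

View pics/tip0.png

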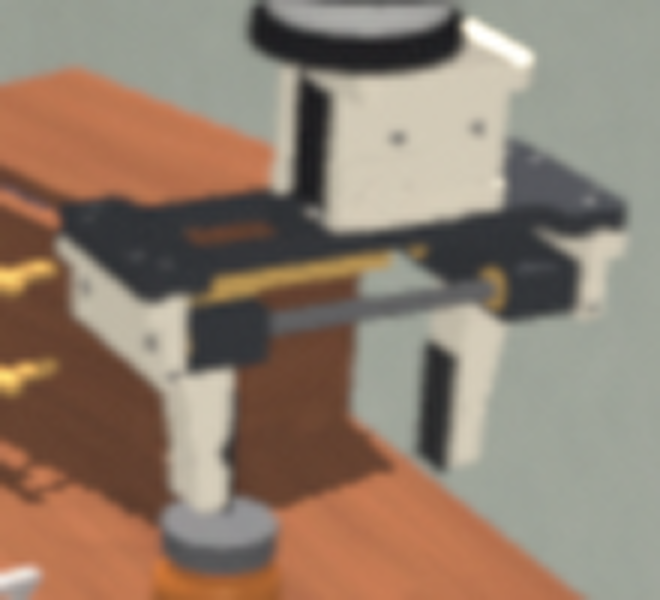

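View pics/tip1.png

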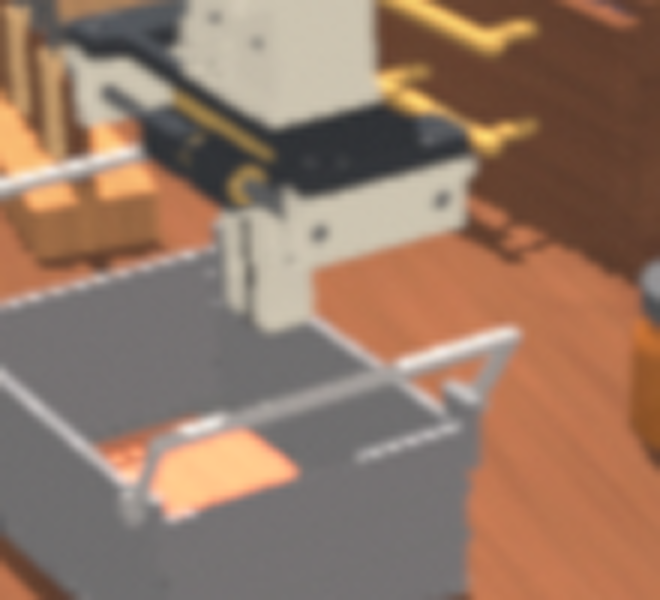

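Run:
```python
from ovw import *
m={'camera_matrix':np.array([[360.69882894,0,318.30217362],[0,360.69882894,196.32087463],[0,0,1]]),'k1':-0.0815381869917544,'eye':np.array([0.67289218,-0.07205963,0.38434778]),'attitude':np.array([2.87063843,-5.56696713e-04,3.14016263])}
for z in (.19,.198,.209,.22,.23,.24): print(z,proj(m,[[.6745+.0438,-.0095,z],[.6745-.0438,-.0095,z],[.6745-.0438,.0095,z]]).round(1).tolist())
a=cv2.imread('pics/wrist0.png'); cv2.imwrite('pics/wt0.png',cv2.resize(a[210:360,120:520],None,fx=2,fy=2,interpolation=cv2.INTER_CUBIC))
a=cv2.imread('pics/w1.png'); cv2.imwrite('pics/wt1.png',cv2.resize(a[210:360,160:480],None,fx=2.5,fy=2.5,interpolation=cv2.INTER_CUBIC))
```

```text
0.19 [[238.3, 211.0], [392.6, 210.8], [390.8, 241.8]]
0.198 [[235.2, 215.5], [395.5, 215.2], [393.5, 247.4]]
0.209 [[230.5, 222.2], [399.9, 222.0], [397.6, 255.7]]
0.22 [[225.3, 229.8], [404.7, 229.6], [402.2, 264.9]]
0.23 [[220.0, 237.5], [409.7, 237.3], [406.8, 274.3]]
0.24 [[214.1, 246.2], [415.2, 245.9], [412.0, 284.8]]
```

View pics/wt0.png

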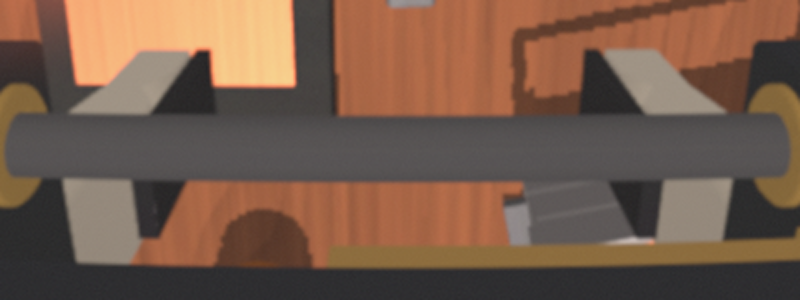

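View pics/wt1.png

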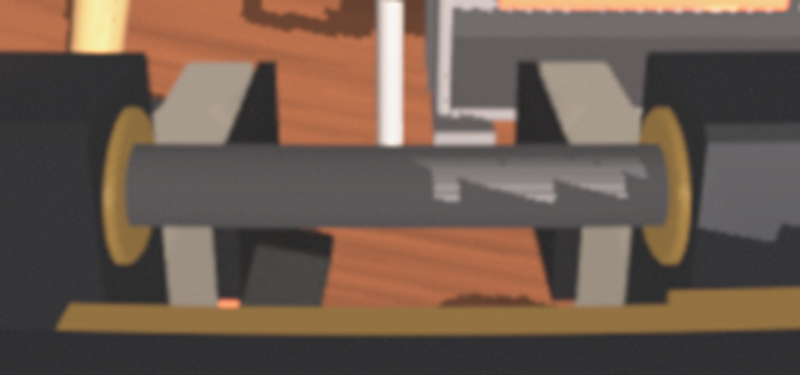

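Emit:
jog_arm --motion '[{"dx": -0.015,"dy": 0,"dz": 0,"twist": 0},{"dx": -0.03,"dy": 0,"dz": -0.01,"twist": 0},{"dx": -0.03,"dy": 0,"dz": -0.03,"twist": 0},{"dx": -0.03,"dy": 0,"dz": -0.048,"twist": 0},{"dx": -0.03,"dy": 0,"dz": -0.055,"twist": 0},{"dx": -0.03,"dy": 0,"dz": -0.055,"twist": 0},{"dx": -0.02,"dy": 0,"dz": -0.055,"twist": 0},{"dx": -0.005,"dy": 0,"dz": -0.055,"twist": 0},{"dx": 0.012,"dy": 0,"dz": -0.055,"twist": 0},{"dx": 0.022,"dy": 0,"dz": -0.055,"twist": 0},{"dx": 0.025,"dy": 0,"dz": -0.055,"twist": 0},{"dx": 0.025,"dy": 0,"dz": -0.055,"twist": 0}]' --gripper 0.045

```text
t: 4.52
eef_pos: [0.5315, 0.1231, 0.0987]
ee_rot: [1.945, 1.568, -2.563]
force: [0.4, 0.2, -0.0]
width: 0.0451
```

Run:
```python
from station import arm
import cv2
im=arm.grab_frame('side')[:,:,::-1]; cv2.imwrite('pics/s3.png',cv2.resize(im[70:190,220:370],None,fx=5,fy=5,interpolation=cv2.INTER_CUBIC))
```

View pics/s3.png

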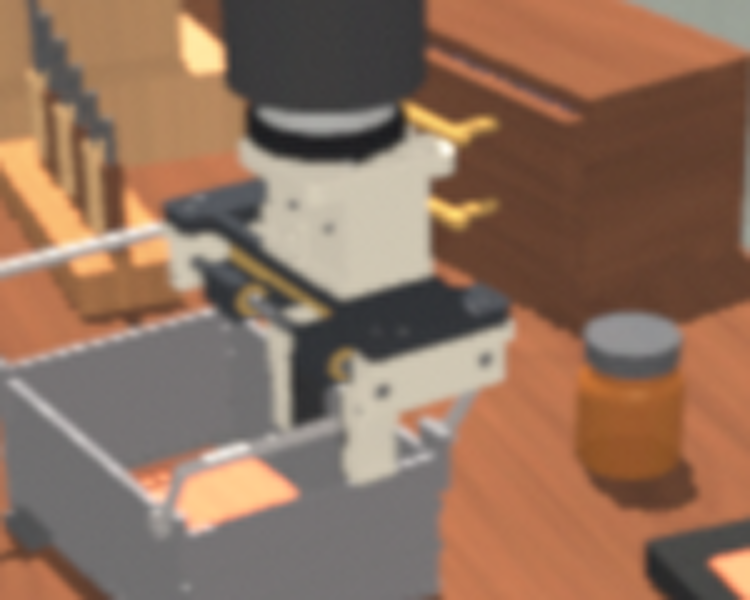

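Emit:
jog_arm --motion '[{"dx": 0,"dy": 0,"dz": 0,"twist": 0},{"dx": 0,"dy": 0,"dz": 0,"twist": 0},{"dx": 0,"dy": 0,"dz": 0,"twist": 0},{"dx": 0,"dy": 0,"dz": 0,"twist": 0},{"dx": 0,"dy": 0,"dz": 0,"twist": 0},{"dx": 0,"dy": 0,"dz": 0,"twist": 0},{"dx": 0,"dy": 0,"dz": 0,"twist": 0},{"dx": 0,"dy": 0,"dz": 0,"twist": 0}]' --gripper 0.0 --newtons 8

```text
t: 5.23
eef_pos: [0.5323, 0.1228, 0.1001]
ee_rot: [-2.408, 1.57, -0.632]
force: [0.1, -2.6, 3.1]
width: 0.0074
```

Emit:
jog_arm --motion '[{"dx": -0.003,"dy": 0,"dz": 0.005,"twist": 0},{"dx": -0.005,"dy": 0,"dz": 0.01,"twist": 0},{"dx": -0.007,"dy": 0,"dz": 0.015,"twist": 0},{"dx": -0.008,"dy": 0,"dz": 0.021,"twist": 0},{"dx": -0.008,"dy": 0,"dz": 0.027,"twist": 0},{"dx": -0.008,"dy": 0,"dz": 0.032,"twist": 0},{"dx": -0.007,"dy": 0,"dz": 0.038,"twist": 0},{"dx": -0.006,"dy": 0,"dz": 0.043,"twist": 0},{"dx": -0.003,"dy": 0,"dz": 0.049,"twist": 0},{"dx": -0.001,"dy": 0,"dz": 0.054,"twist": 0}]'

```text
t: 6.07
eef_pos: [0.5211, 0.1766, 0.1004]
ee_rot: [-0.901, 1.571, 0.874]
force: [4.6, -3.6, -4.4]
width: 0.0075
```

Emit:
jog_arm --motion '[{"dx": 0.003,"dy": 0,"dz": 0.004,"twist": 0},{"dx": 0.007,"dy": 0,"dz": 0.009,"twist": 0},{"dx": 0.011,"dy": 0,"dz": 0.012,"twist": 0},{"dx": 0.016,"dy": 0,"dz": 0.016,"twist": 0},{"dx": 0.021,"dy": 0,"dz": 0.018,"twist": 0},{"dx": 0.026,"dy": 0,"dz": 0.021,"twist": 0},{"dx": 0.032,"dy": 0,"dz": 0.022,"twist": 0},{"dx": 0.037,"dy": 0,"dz": 0.023,"twist": 0},{"dx": 0.043,"dy": 0,"dz": 0.023,"twist": 0},{"dx": 0.043,"dy": 0,"dz": 0.023,"twist": 0}]'

```text
t: 6.9
eef_pos: [0.5167, 0.1977, 0.0573]
ee_rot: [2.8, 1.569, -1.708]
force: [5.3, -5.3, -0.8]
width: 0.0077
```

Emit:
jog_arm --motion '[{"dx": 0.002,"dy": 0,"dz": 0,"twist": 0},{"dx": 0.004,"dy": 0,"dz": 0,"twist": 0},{"dx": 0.004,"dy": 0,"dz": 0,"twist": 0}]'

```text
t: 7.15
eef_pos: [0.517, 0.1978, 0.0544]
ee_rot: [-2.7, 1.57, -0.925]
force: [3.0, -6.1, 7.6]
width: 0.0071
```

Run:
```python
from station import arm
import cv2
im=arm.grab_frame('side')[:,:,::-1]; cv2.imwrite('pics/s4.png',cv2.resize(im[70:190,200:350],None,fx=5,fy=5,interpolation=cv2.INTER_CUBIC))
im=arm.grab_frame('scene')[:,:,::-1]; cv2.imwrite('pics/c4.png',cv2.resize(im[120:240,340:490],None,fx=5,fy=5,interpolation=cv2.INTER_CUBIC))
```

```text
(no output)
```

View pics/s4.png

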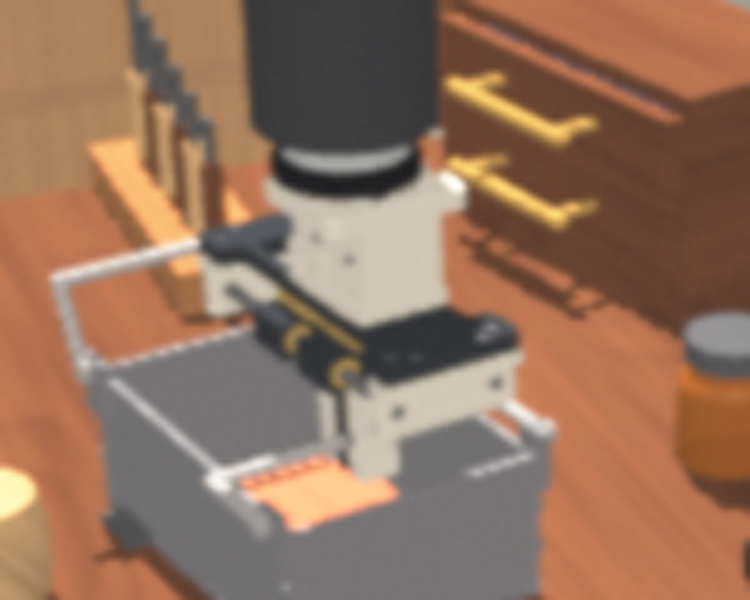

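View pics/c4.png

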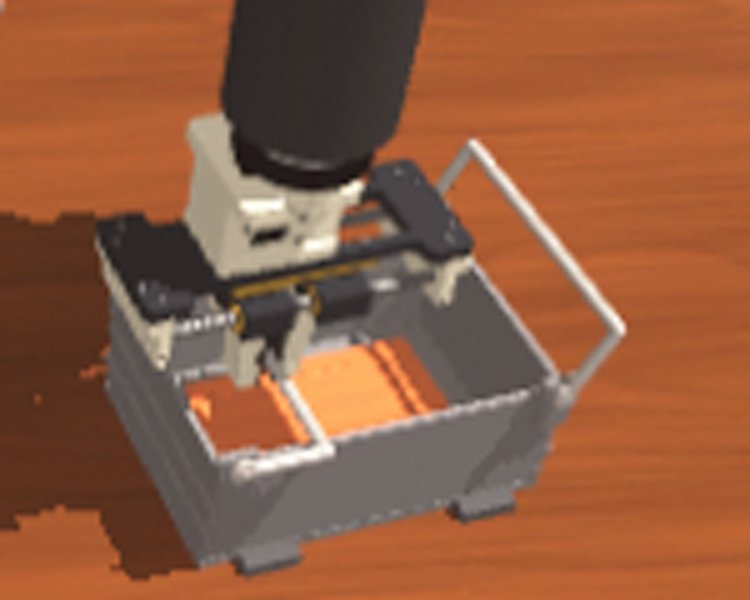

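Emit:
jog_arm --motion '[{"dx": 0,"dy": 0,"dz": 0,"twist": 0},{"dx": 0,"dy": 0,"dz": 0,"twist": 0},{"dx": 0,"dy": 0,"dz": 0,"twist": 0},{"dx": -0.01,"dy": 0,"dz": 0,"twist": 0},{"dx": -0.03,"dy": 0,"dz": 0,"twist": 0},{"dx": -0.055,"dy": 0,"dz": 0,"twist": 0},{"dx": -0.08,"dy": 0,"dz": 0.01,"twist": 0},{"dx": -0.1,"dy": 0,"dz": 0.035,"twist": 0},{"dx": -0.107,"dy": 0,"dz": 0.06,"twist": 0},{"dx": -0.107,"dy": 0,"dz": 0.085,"twist": 0},{"dx": -0.107,"dy": 0,"dz": 0.11,"twist": 0},{"dx": -0.107,"dy": 0,"dz": 0.135,"twist": 0},{"dx": -0.107,"dy": 0,"dz": 0.16,"twist": 0},{"dx": -0.107,"dy": 0,"dz": 0.17,"twist": 0},{"dx": -0.107,"dy": 0,"dz": 0.17,"twist": 0}]' --gripper 0.045

```text
t: 8.5
eef_pos: [0.4814, 0.367, 0.161]
ee_rot: [0.051, 1.571, 1.828]
force: [0.5, -0.2, 0.3]
width: 0.0452
```

Run:
```python
from station import arm
from ovw import *
s=arm.get_state(); print(s['eef_pos'].round(4),R(s['ee_rot']).round(3).tolist(),s['q'].round(2))
m=arm.camera_model("wrist")
im=arm.grab_frame("wrist")[:,:,::-1].copy(); cv2.imwrite("pics/w5.png",im); pickle.dump(m,open('w5.pkl','wb'))
ov(im,m,[0.5057,0.2464,1.7752,0,1.9789,0.0862],60,40,400,260,2,'pics/ovw5.png')
im=arm.grab_frame('side')[:,:,::-1]; cv2.imwrite('pics/s5f.png',im);cv2.imwrite('pics/s5.png',cv2.resize(im[70:190,200:350],None,fx=5,fy=5,interpolation=cv2.INTER_CUBIC))
```

```text
[0.4814 0.367  0.161 ] [[-0.0, -0.979, -0.205], [0.0, -0.205, 0.979], [-1.0, 0.0, 0.0]] [ 0.97  0.28 -0.22 -0.   -1.07 -2.34]
```

View pics/ovw5.png

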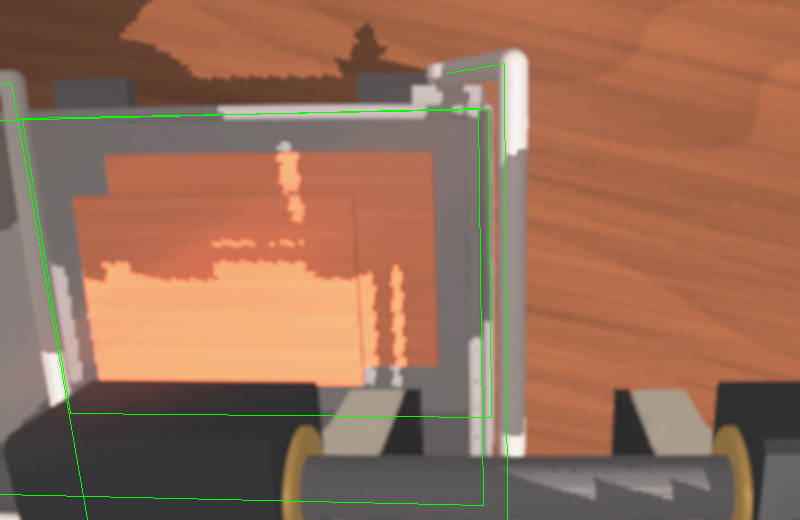

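View pics/s5.png

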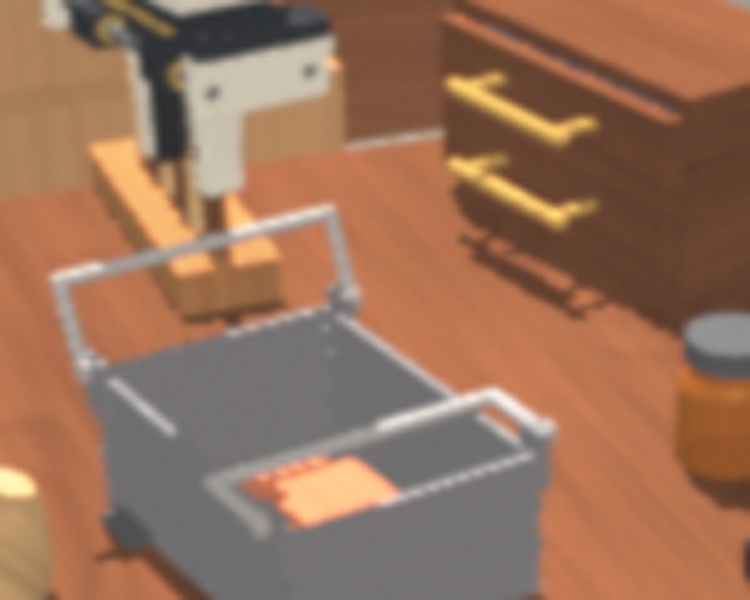

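Emit:
jog_arm --motion '[{"dx": 0.015,"dy": 0,"dz": 0,"twist": 0},{"dx": 0.035,"dy": 0,"dz": 0,"twist": 0},{"dx": 0.05,"dy": 0,"dz": 0,"twist": 0},{"dx": 0.057,"dy": 0,"dz": 0,"twist": 0},{"dx": 0.057,"dy": 0,"dz": 0,"twist": 0}]'

```text
t: 9.02
eef_pos: [0.4816, 0.3631, 0.1024]
ee_rot: [2.241, 1.568, -2.268]
force: [0.4, -0.4, -0.0]
width: 0.045
```

Emit:
jog_arm --motion '[{"dx": 0,"dy": 0,"dz": 0,"twist": 0},{"dx": 0,"dy": 0,"dz": 0,"twist": 0},{"dx": 0,"dy": 0,"dz": 0,"twist": 0},{"dx": 0,"dy": 0,"dz": 0,"twist": 0},{"dx": 0,"dy": 0,"dz": 0,"twist": 0},{"dx": 0,"dy": 0,"dz": 0,"twist": 0},{"dx": 0,"dy": 0,"dz": 0,"twist": 0},{"dx": 0,"dy": 0,"dz": 0,"twist": 0}]' --gripper 0.0 --newtons 8

```text
t: 9.68
eef_pos: [0.4822, 0.3651, 0.1042]
ee_rot: [-0.849, 1.57, 0.926]
force: [-0.7, -0.4, 2.6]
width: 0.0075
```

Run:
```python
import numpy as np,json
for q0 in (2.0,):
    r=[]
    for q in np.linspace(q0,0,20)[1:]:
        r.append(dict(dx=round(-.05*(np.sin(q)-np.sin(q0)),3),dy=0,dz=-round(.05*(np.cos(q)-np.cos(q0)),3),twist=0))
    print(json.dumps(r[:10]));a=r[9]
    for k in r[10:]: k['dx']=round(k['dx']-a['dx'],3);k['dz']=round(k['dz']-a['dz'],3)
    print(json.dumps(r[10:]))
```

```text
[{"dx": -0.002, "dy": 0, "dz": -0.005, "twist": 0}, {"dx": -0.003, "dy": 0, "dz": -0.01, "twist": 0}, {"dx": -0.004, "dy": 0, "dz": -0.015, "twist": 0}, {"dx": -0.005, "dy": 0, "dz": -0.02, "twist": 0}, {"dx": -0.004, "dy": 0, "dz": -0.026, "twist": 0}, {"dx": -0.004, "dy": 0, "dz": -0.031, "twist": 0}, {"dx": -0.002, "dy": 0, "dz": -0.036, "twist": 0}, {"dx": -0.0, "dy": 0, "dz": -0.041, "twist": 0}, {"dx": 0.002, "dy": 0, "dz": -0.046, "twist": 0}, {"dx": 0.005, "dy": 0, "dz": -0.05, "twist": 0}]
[{"dx": 0.003, "dy": 0, "dz": -0.004, "twist": 0}, {"dx": 0.007, "dy": 0, "dz": -0.008, "twist": 0}, {"dx": 0.011, "dy": 0, "dz": -0.011, "twist": 0}, {"dx": 0.015, "dy": 0, "dz": -0.014, "twist": 0}, {"dx": 0.02, "dy": 0, "dz": -0.016, "twist": 0}, {"dx": 0.025, "dy": 0, "dz": -0.018, "twist": 0}, {"dx": 0.03, "dy": 0, "dz": -0.02, "twist": 0}, {"dx": 0.035, "dy": 0, "dz": -0.021, "twist": 0}, {"dx": 0.04, "dy": 0, "dz": -0.021, "twist": 0}]
```

Emit:
jog_arm --motion '[{"dx": -0.002,"dy": 0,"dz": -0.005,"twist": 0},{"dx": -0.003,"dy": 0,"dz": -0.01,"twist": 0},{"dx": -0.004,"dy": 0,"dz": -0.015,"twist": 0},{"dx": -0.005,"dy": 0,"dz": -0.02,"twist": 0},{"dx": -0.004,"dy": 0,"dz": -0.026,"twist": 0},{"dx": -0.004,"dy": 0,"dz": -0.031,"twist": 0},{"dx": -0.002,"dy": 0,"dz": -0.036,"twist": 0},{"dx": 0,"dy": 0,"dz": -0.041,"twist": 0},{"dx": 0.002,"dy": 0,"dz": -0.046,"twist": 0},{"dx": 0.005,"dy": 0,"dz": -0.05,"twist": 0}]'

```text
t: 10.52
eef_pos: [0.4924, 0.3152, 0.0985]
ee_rot: [2.585, 1.571, -1.924]
force: [-0.8, 1.1, 1.3]
width: 0.0075
```

Emit:
jog_arm --motion '[{"dx": 0.003,"dy": 0,"dz": -0.004,"twist": 0},{"dx": 0.007,"dy": 0,"dz": -0.008,"twist": 0},{"dx": 0.011,"dy": 0,"dz": -0.011,"twist": 0},{"dx": 0.015,"dy": 0,"dz": -0.014,"twist": 0},{"dx": 0.02,"dy": 0,"dz": -0.016,"twist": 0},{"dx": 0.025,"dy": 0,"dz": -0.018,"twist": 0},{"dx": 0.03,"dy": 0,"dz": -0.02,"twist": 0},{"dx": 0.035,"dy": 0,"dz": -0.021,"twist": 0},{"dx": 0.04,"dy": 0,"dz": -0.021,"twist": 0},{"dx": 0.042,"dy": 0,"dz": -0.021,"twist": 0},{"dx": 0.044,"dy": 0,"dz": -0.021,"twist": 0},{"dx": 0.044,"dy": 0,"dz": -0.021,"twist": 0}]'

```text
t: 11.52
eef_pos: [0.4972, 0.2957, 0.0555]
ee_rot: [-1.629, 1.569, 0.147]
force: [-0.6, 0.8, 6.5]
width: 0.0072
```

Emit:
jog_arm --motion '[{"dx": 0,"dy": 0,"dz": 0,"twist": 0},{"dx": 0,"dy": 0,"dz": 0,"twist": 0},{"dx": 0,"dy": 0,"dz": 0,"twist": 0},{"dx": -0.01,"dy": 0,"dz": 0,"twist": 0},{"dx": -0.03,"dy": 0,"dz": 0,"twist": 0},{"dx": -0.055,"dy": 0,"dz": 0,"twist": 0},{"dx": -0.085,"dy": 0,"dz": -0.005,"twist": 0},{"dx": -0.115,"dy": -0.01,"dz": -0.015,"twist": 0},{"dx": -0.145,"dy": -0.03,"dz": -0.03,"twist": 0},{"dx": -0.175,"dy": -0.05,"dz": -0.04,"twist": 0},{"dx": -0.195,"dy": -0.07,"dz": -0.05,"twist": 0},{"dx": -0.205,"dy": -0.08,"dz": -0.05,"twist": 0},{"dx": -0.205,"dy": -0.08,"dz": -0.05,"twist": 0},{"dx": -0.205,"dy": -0.08,"dz": -0.05,"twist": 0}]' --gripper 0.08

```text
t: 12.68
eef_pos: [0.585, 0.2623, 0.26]
ee_rot: [0.181, 1.57, 1.955]
force: [-1.1, 0.1, -0.6]
width: 0.0801
```

Run:
```python
from station import arm
from ovw import *
s=arm.get_state(); print(s['t'],s['eef_pos'].round(4),s['q'].round(2))
m=arm.camera_model("wrist")
im=arm.grab_frame("wrist")[:,:,::-1].copy(); cv2.imwrite("pics/w6.png",im); pickle.dump(m,open('w6.pkl','wb'))
print(proj(m,W([0.5061,0.2465,1.7752],[[.11,.075,.085],[-.11,-.075,.085]])))
ov(im,m,[0.5061,0.2465,1.7752,0,0,0.0862],120,0,400,270,2,'pics/ovw6.png')
for n in('scene','side'): cv2.imwrite(f'pics/{n}6.png',arm.grab_frame(n)[:,:,::-1])
```

```text
12.6833 [0.585  0.2623 0.26  ] [ 0.73  0.28  0.01 -0.   -1.3  -2.09]
[[439.45888106   5.48465872]
 [207.85997312 168.3575056 ]]
```

View pics/ovw6.png

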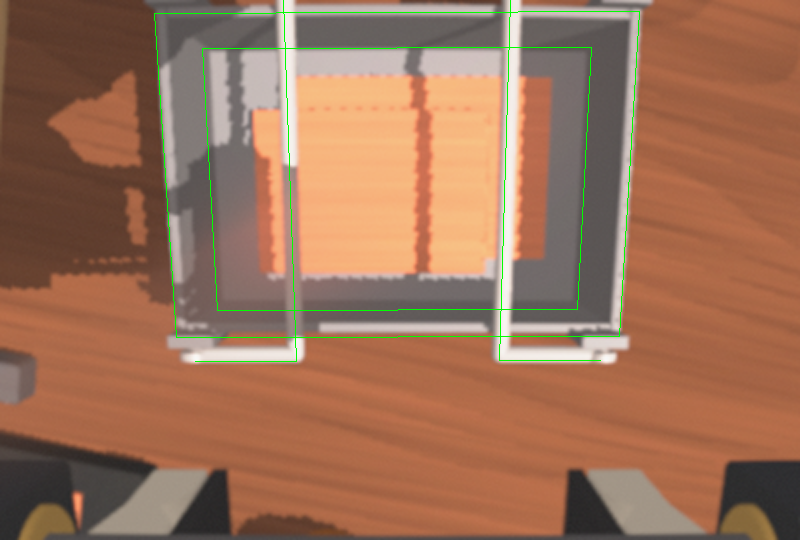

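View pics/side6.png

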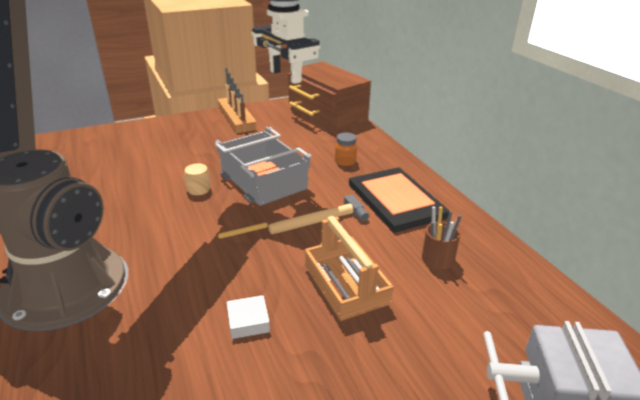

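Emit:
jog_arm --motion '[{"dx": 0,"dy": 0.005,"dz": -0.014,"twist": -3},{"dx": 0,"dy": 0.014,"dz": -0.039,"twist": -8},{"dx": 0,"dy": 0.025,"dz": -0.067,"twist": -13.5},{"dx": 0,"dy": 0.035,"dz": -0.095,"twist": -19},{"dx": 0,"dy": 0.045,"dz": -0.123,"twist": -25},{"dx": 0,"dy": 0.056,"dz": -0.151,"twist": -31},{"dx": 0,"dy": 0.066,"dz": -0.179,"twist": -37},{"dx": 0,"dy": 0.076,"dz": -0.207,"twist": -43},{"dx": 0,"dy": 0.086,"dz": -0.235,"twist": -49},{"dx": 0,"dy": 0.097,"dz": -0.263,"twist": -55},{"dx": 0,"dy": 0.107,"dz": -0.291,"twist": -61},{"dx": 0,"dy": 0.117,"dz": -0.319,"twist": -66},{"dx": 0,"dy": 0.127,"dz": -0.347,"twist": -71},{"dx": 0,"dy": 0.137,"dz": -0.373,"twist": -75},{"dx": 0,"dy": 0.143,"dz": -0.388,"twist": -77.5},{"dx": 0,"dy": 0.144,"dz": -0.391,"twist": -78.1},{"dx": 0,"dy": 0.144,"dz": -0.391,"twist": -78.1},{"dx": 0,"dy": 0.144,"dz": -0.391,"twist": -78.1}]' --gripper 0.07

```text
t: 14.33
eef_pos: [0.5229, -0.1489, 0.2595]
ee_rot: [-0.27, 1.57, 2.867]
force: [0.3, 1.2, -0.2]
width: 0.0696
```

```bash
cat > wt.py <<'E'
from station import arm
from ovw import *
def tsegs():
    s=[]
    def box(x,y,z0,z1):
        for z in (z0,z1):
            c=[[x,y,z],[x,-y,z],[-x,-y,z],[-x,y,z]]; s.extend((c[i],c[(i+1)%4]) for i in range(4))
    box(.085,.055,.012,.057); box(.08,.007,.109,.127); return s
def tov(im,m,p,x0,y0,w,h,f,out):
    im=cv2.resize(im[y0:y0+h,x0:x0+w],None,fx=f,fy=f,interpolation=cv2.INTER_CUBIC)
    for a,b in tsegs():
        u=(proj(m,W(p,[a,b])+[0,0,p[3] if len(p)>3 else 0])-np.array([x0,y0])+.5)*f-.5
        cv2.line(im,*[tuple(int(v) for v in k) for k in u.round()],(0,255,0),1)
    cv2.imwrite(out,im)
if __name__=='__main__':
    s=arm.get_state(); print(s['t'],s['eef_pos'].round(4),R(s['ee_rot']).round(3).tolist(),s['q'].round(2))
    m=arm.camera_model("wrist")
    im=arm.grab_frame("wrist")[:,:,::-1].copy(); cv2.imwrite("pics/w7.png",im); pickle.dump(m,open('w7.pkl','wb'))
    tov(im,m,[0.5245,-.2323,1.569],120,0,400,270,2,'pics/ovw7.png')
E
python3 wt.py
```

```text
14.3333 [ 0.5229 -0.1489  0.2595] [[-0.001, -0.005, -1.0], [0.0, -1.0, 0.005], [-1.0, -0.0, 0.001]] [ 0.08  0.11 -0.2  -0.   -1.26 -0.09]
```

View pics/ovw7.png

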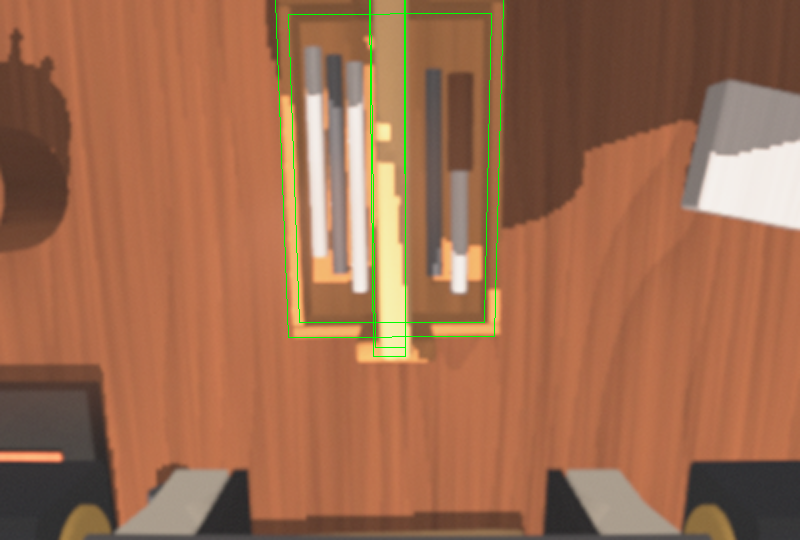

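Emit:
jog_arm --motion '[{"dx": 0,"dy": 0.015,"dz": 0,"twist": 0},{"dx": 0,"dy": 0.04,"dz": 0,"twist": 0},{"dx": 0.005,"dy": 0.065,"dz": 0,"twist": 0},{"dx": 0.02,"dy": 0.08,"dz": 0,"twist": 0},{"dx": 0.045,"dy": 0.083,"dz": 0,"twist": 0},{"dx": 0.075,"dy": 0.083,"dz": 0,"twist": 0},{"dx": 0.105,"dy": 0.083,"dz": 0,"twist": 0},{"dx": 0.13,"dy": 0.083,"dz": 0,"twist": 0},{"dx": 0.15,"dy": 0.083,"dz": 0,"twist": 0},{"dx": 0.165,"dy": 0.083,"dz": 0,"twist": 0},{"dx": 0.175,"dy": 0.083,"dz": 0,"twist": 0},{"dx": 0.18,"dy": 0.083,"dz": 0,"twist": 0},{"dx": 0.18,"dy": 0.083,"dz": 0,"twist": 0}]'

```text
t: 15.47
eef_pos: [0.5228, -0.2318, 0.0791]
ee_rot: [-0.102, 1.569, 3.036]
force: [-0.3, 0.0, 0.6]
width: 0.07
```

Run:
```python
from station import arm
import cv2
im=arm.grab_frame('side')[:,:,::-1]; cv2.imwrite('pics/s8.png',cv2.resize(im[130:330,280:430],None,fx=3,fy=3,interpolation=cv2.INTER_CUBIC))
```

```text
(no output)
```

View pics/s8.png

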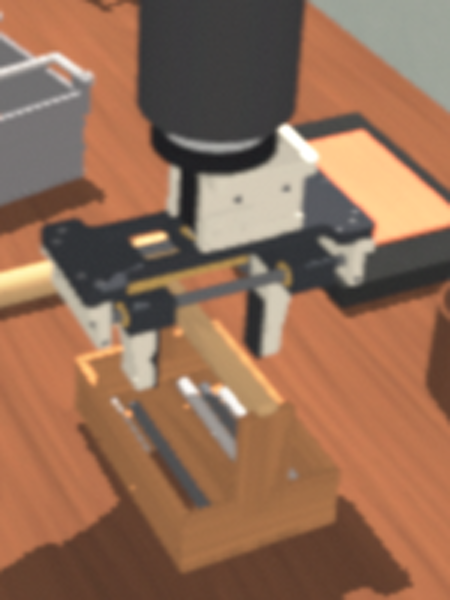

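Fingers straddle the rail, tips below it. Closing.

Emit:
jog_arm --motion '[{"dx": 0,"dy": 0,"dz": 0,"twist": 0},{"dx": 0,"dy": 0,"dz": 0,"twist": 0},{"dx": 0,"dy": 0,"dz": 0,"twist": 0},{"dx": 0,"dy": 0,"dz": 0,"twist": 0},{"dx": 0,"dy": 0,"dz": 0,"twist": 0},{"dx": 0,"dy": 0,"dz": 0,"twist": 0},{"dx": 0,"dy": 0,"dz": 0,"twist": 0},{"dx": 0,"dy": 0,"dz": 0,"twist": 0},{"dx": 0,"dy": 0,"dz": 0,"twist": 0},{"dx": 0,"dy": 0,"dz": 0,"twist": 0},{"dx": 0,"dy": 0,"dz": 0,"twist": 0},{"dx": 0,"dy": 0,"dz": 0,"twist": 0}]' --gripper 0.0 --newtons 35

```text
t: 16.52
eef_pos: [0.5233, -0.2325, 0.0799]
ee_rot: [2.942, 1.57, -0.203]
force: [1.0, 0.5, -0.9]
width: 0.0136
```

Emit:
jog_arm --motion '[{"dx": -0.002,"dy": 0,"dz": 0,"twist": 0},{"dx": -0.006,"dy": 0,"dz": 0,"twist": 0},{"dx": -0.012,"dy": 0,"dz": 0,"twist": 0},{"dx": -0.02,"dy": 0,"dz": 0,"twist": 0},{"dx": -0.025,"dy": 0,"dz": 0,"twist": 0},{"dx": -0.025,"dy": 0,"dz": 0,"twist": 0},{"dx": -0.025,"dy": 0,"dz": 0,"twist": 0}]'

```text
t: 17.1
eef_pos: [0.5232, -0.2325, 0.1054]
ee_rot: [-3.123, 1.57, 0.015]
force: [0.2, -0.3, -6.6]
width: 0.0137
```

Run:
```python
from station import arm
s=arm.get_state();print(s['force'].round(2),s['moment'].round(2),s['width'])
```

```text
[ 0.19 -0.31 -6.59] [-0.06  0.07  0.02] 0.013717628218996476
```

Emit:
jog_arm --motion '[{"dx": -0.005,"dy": 0,"dz": 0,"twist": 0},{"dx": -0.015,"dy": 0,"dz": 0,"twist": 0},{"dx": -0.03,"dy": 0,"dz": 0,"twist": 0},{"dx": -0.05,"dy": -0.002,"dz": 0,"twist": 0},{"dx": -0.07,"dy": -0.007,"dz": 0,"twist": 0},{"dx": -0.09,"dy": -0.015,"dz": 0,"twist": 0},{"dx": -0.105,"dy": -0.026,"dz": 0,"twist": 0},{"dx": -0.12,"dy": -0.04,"dz": 0.001,"twist": 0},{"dx": -0.13,"dy": -0.058,"dz": 0.002,"twist": -1},{"dx": -0.135,"dy": -0.08,"dz": 0.003,"twist": -2},{"dx": -0.135,"dy": -0.105,"dz": 0.004,"twist": -3},{"dx": -0.135,"dy": -0.13,"dz": 0.005,"twist": -4},{"dx": -0.135,"dy": -0.155,"dz": 0.006,"twist": -5},{"dx": -0.135,"dy": -0.18,"dz": 0.007,"twist": -6},{"dx": -0.135,"dy": -0.205,"dz": 0.008,"twist": -7},{"dx": -0.135,"dy": -0.23,"dz": 0.009,"twist": -8},{"dx": -0.135,"dy": -0.25,"dz": 0.01,"twist": -9},{"dx": -0.135,"dy": -0.266,"dz": 0.011,"twist": -10},{"dx": -0.135,"dy": -0.276,"dz": 0.012,"twist": -11},{"dx": -0.135,"dy": -0.28,"dz": 0.012,"twist": -11.6}]'

```text
t: 18.77
eef_pos: [0.5117, 0.0488, 0.2404]
ee_rot: [-2.461, 1.57, 0.882]
force: [0.6, -2.8, -6.5]
width: 0.0135
```

Emit:
jog_arm --motion '[{"dx": 0,"dy": -0.005,"dz": -0.001,"twist": 0},{"dx": 0,"dy": -0.015,"dz": -0.003,"twist": 0},{"dx": 0,"dy": -0.03,"dz": -0.005,"twist": 0},{"dx": 0,"dy": -0.05,"dz": -0.009,"twist": 0},{"dx": 0,"dy": -0.072,"dz": -0.012,"twist": 0},{"dx": 0,"dy": -0.095,"dz": -0.016,"twist": 0},{"dx": 0,"dy": -0.118,"dz": -0.02,"twist": 0},{"dx": 0,"dy": -0.14,"dz": -0.024,"twist": 0},{"dx": 0,"dy": -0.16,"dz": -0.027,"twist": 0},{"dx": 0,"dy": -0.176,"dz": -0.03,"twist": 0},{"dx": 0,"dy": -0.188,"dz": -0.032,"twist": 0},{"dx": 0,"dy": -0.195,"dz": -0.034,"twist": 0},{"dx": 0,"dy": -0.196,"dz": -0.034,"twist": 0},{"dx": 0,"dy": -0.196,"dz": -0.034,"twist": 0},{"dx": 0,"dy": -0.196,"dz": -0.034,"twist": 0}]'

```text
t: 20.02
eef_pos: [0.5065, 0.2456, 0.2398]
ee_rot: [0.753, 1.57, -2.19]
force: [0.2, -0.2, -6.2]
width: 0.0137
```

```bash
cat > chk.py <<'E'
from wt import *
import sys
tag=sys.argv[1]
s=arm.get_state(); print(s['t'],s['eef_pos'].round(4),R(s['ee_rot']).round(4).tolist(),s['force'].round(1),s['moment'].round(2))
zoff=s['eef_pos'][2]-0.080
Ro=R(s['ee_rot']); yaw=np.arctan2(-Ro[1,1],-Ro[0,1]) # tray x = -tool y
yaw+=1.573-1.5758; p=[s['eef_pos'][0]-.0003,s['eef_pos'][1]+.0002,yaw,zoff]; print('tray pred',p)
C=[0.5061,0.2465,1.7752]
d=np.array(p[:2])-C[:2]; c,sn=np.cos(C[2]),np.sin(C[2]); print('in crate',d@[c,sn],d@[-sn,c],yaw-C[2])
for n,o,f in (('scene',(330,80,160,150),4.),('side',(190,50,190,160),4.)):
    m=arm.camera_model(n); im=arm.grab_frame(n)[:,:,::-1].copy(); cv2.imwrite(f'pics/{n}_{tag}.png',im)
    x0,y0,w,h=o
    cv2.imwrite(f'pics/{n}_{tag}c.png',cv2.resize(im[y0:y0+h,x0:x0+w],None,fx=f,fy=f,interpolation=cv2.INTER_CUBIC))
    tov(im,m,p,*o,f,f'pics/{n}_{tag}o.png')
m=arm.camera_model('wrist'); im=arm.grab_frame('wrist')[:,:,::-1].copy(); cv2.imwrite(f'pics/w_{tag}.png',im)
E
python3 chk.py a
```

```text
20.0167 [0.5065 0.2456 0.2398] [[-0.0003, 0.1971, -0.9804], [-0.0004, -0.9804, -0.1971], [-1.0, 0.0004, 0.0004]] [ 0.2 -0.2 -6.2] [-0.02  0.03 -0.01]
tray pred [np.float64(0.5061915115124832), np.float64(0.2458319745458699), np.float64(1.7664142055836765), np.float64(0.15980631551840385)]
in crate -0.0006726939431017506 4.599155571284581e-05 -0.008785794416323434
```

View pics/scene_ao.png

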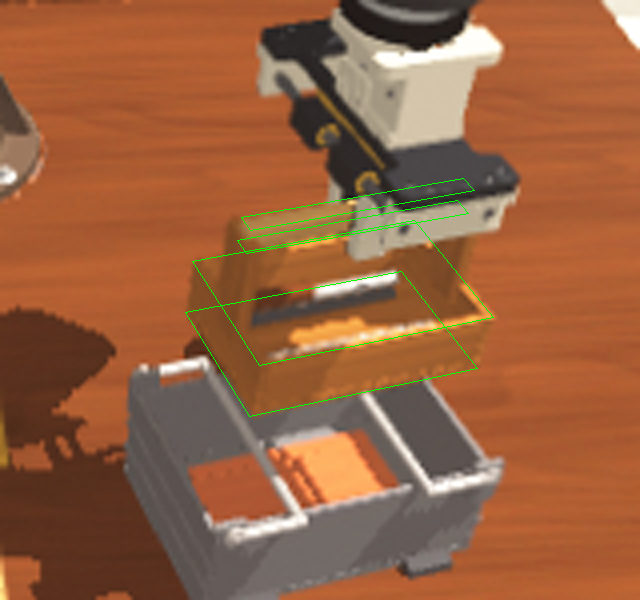

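View pics/side_ao.png

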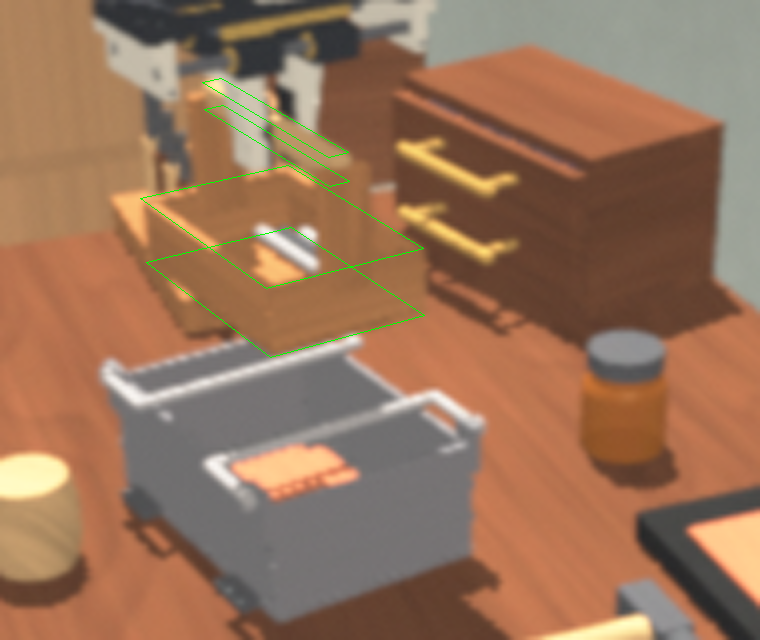

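View pics/w_a.png

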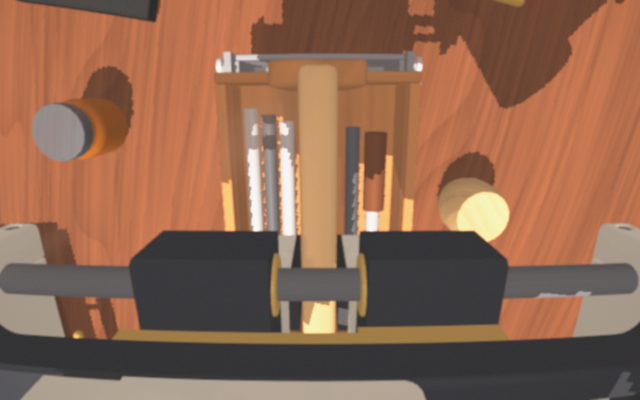

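Emit:
jog_arm --motion '[{"dx": 0.006,"dy": -0.001,"dz": 0,"twist": -0.5},{"dx": 0.015,"dy": -0.001,"dz": 0,"twist": -0.5},{"dx": 0.025,"dy": -0.001,"dz": 0,"twist": -0.5},{"dx": 0.035,"dy": -0.001,"dz": 0,"twist": -0.5},{"dx": 0.043,"dy": -0.001,"dz": 0,"twist": -0.5},{"dx": 0.049,"dy": -0.001,"dz": 0,"twist": -0.5},{"dx": 0.053,"dy": -0.001,"dz": 0,"twist": -0.5},{"dx": 0.055,"dy": -0.001,"dz": 0,"twist": -0.5},{"dx": 0.055,"dy": -0.001,"dz": 0,"twist": -0.5},{"dx": 0.055,"dy": -0.001,"dz": 0,"twist": -0.5}]'

```text
t: 21.0
eef_pos: [0.5066, 0.2476, 0.1851]
ee_rot: [-2.957, 1.57, 0.393]
force: [-0.6, 0.8, -6.3]
width: 0.0136
```

```bash
python3 chk.py b
```

```text
21.0 [0.5066 0.2476 0.1851] [[0.0005, 0.2063, -0.9785], [0.0002, -0.9785, -0.2063], [-1.0, -0.0001, -0.0005]] [-0.6  0.8 -6.3] [ 0.   -0.01  0.01]
tray pred [np.float64(0.5062664710215958), np.float64(0.2477681534724696), np.float64(1.7757963640529044), np.float64(0.1051269110061515)]
in crate 0.0012079624763331892 -0.0004204194174141924 0.00059636405290453
```

View pics/scene_bc.png

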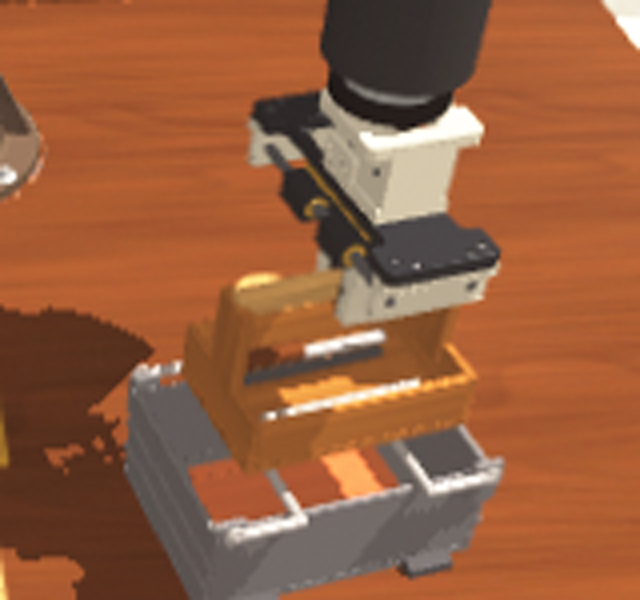

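View pics/side_bc.png

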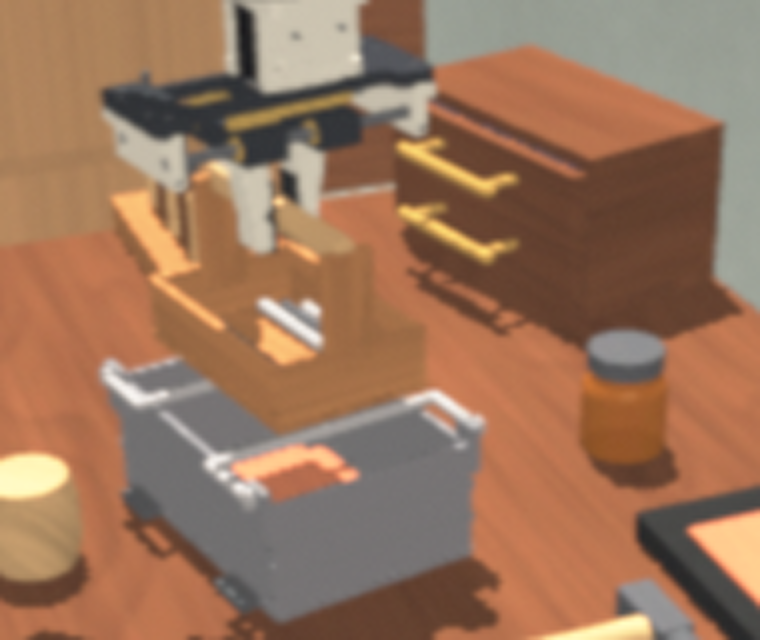

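Emit:
jog_arm --motion '[{"dx": 0.003,"dy": 0,"dz": 0,"twist": 0},{"dx": 0.006,"dy": 0,"dz": 0,"twist": 0},{"dx": 0.009,"dy": 0,"dz": 0,"twist": 0},{"dx": 0.012,"dy": 0,"dz": 0,"twist": 0},{"dx": 0.015,"dy": 0,"dz": 0,"twist": 0},{"dx": 0.017,"dy": 0,"dz": 0,"twist": 0},{"dx": 0.017,"dy": 0,"dz": 0,"twist": 0}]'

```text
t: 21.73
eef_pos: [0.506, 0.2472, 0.1671]
ee_rot: [0.441, 1.57, -2.493]
force: [0.4, 0.1, -6.4]
width: 0.0134
```

Emit:
jog_arm --motion '[{"dx": 0.001,"dy": 0,"dz": 0,"twist": 0},{"dx": 0.002,"dy": 0,"dz": 0,"twist": 0},{"dx": 0.003,"dy": 0,"dz": 0,"twist": 0},{"dx": 0.004,"dy": 0,"dz": 0,"twist": 0},{"dx": 0.005,"dy": 0,"dz": 0,"twist": 0},{"dx": 0.005,"dy": 0,"dz": 0,"twist": 0}]'

```text
t: 22.23
eef_pos: [0.5062, 0.2473, 0.1627]
ee_rot: [0.304, 1.571, -2.63]
force: [0.1, -0.3, -6.5]
width: 0.0135
```

Emit:
jog_arm --motion '[{"dx": 0.001,"dy": 0,"dz": 0,"twist": 0},{"dx": 0.001,"dy": 0,"dz": 0,"twist": 0},{"dx": 0.002,"dy": 0,"dz": 0,"twist": 0},{"dx": 0.002,"dy": 0,"dz": 0,"twist": 0}]'

```text
t: 22.57
eef_pos: [0.5067, 0.2476, 0.1617]
ee_rot: [-2.974, 1.57, 0.376]
force: [-0.8, -1.8, 0.8]
width: 0.0139
```

```bash
python3 chk.py c
```

```text
22.5667 [0.5067 0.2476 0.1617] [[0.001, 0.2065, -0.9785], [0.0004, -0.9785, -0.2065], [-1.0, -0.0002, -0.0011]] [-0.8 -1.8  0.8] [-0.25  0.6   0.06]
tray pred [np.float64(0.5064090172396375), np.float64(0.24775920971890691), np.float64(1.7759577902058026), np.float64(0.0817125331725503)]
in crate 0.0011702704126358608 -0.0005581827047588535 0.0007577902058026886
```

View pics/scene_co.png

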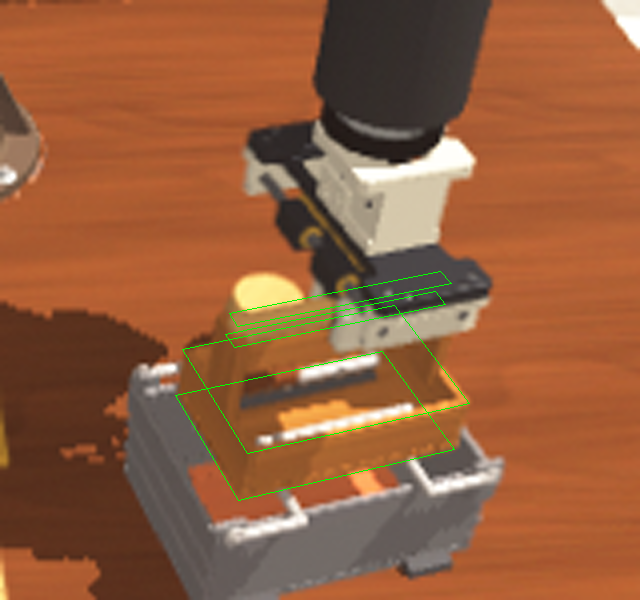

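View pics/side_cc.png

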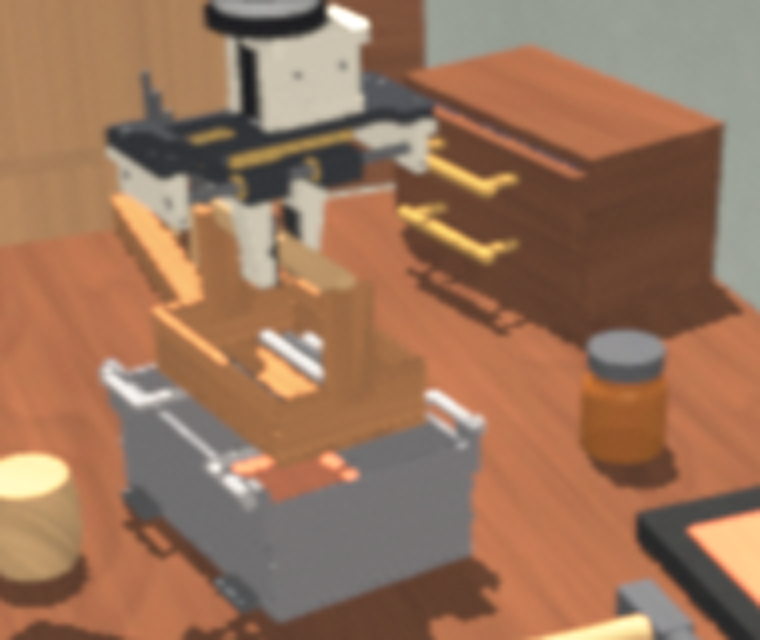

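Emit:
jog_arm --motion '[{"dx": 0,"dy": 0,"dz": 0,"twist": 0},{"dx": 0,"dy": 0,"dz": 0,"twist": 0},{"dx": 0,"dy": 0,"dz": 0,"twist": 0},{"dx": 0,"dy": 0,"dz": 0,"twist": 0},{"dx": 0,"dy": 0,"dz": 0,"twist": 0},{"dx": 0,"dy": 0,"dz": 0,"twist": 0},{"dx": 0,"dy": 0,"dz": 0,"twist": 0},{"dx": 0,"dy": 0,"dz": 0,"twist": 0},{"dx": -0.005,"dy": 0,"dz": 0,"twist": 0},{"dx": -0.015,"dy": 0,"dz": 0,"twist": 0},{"dx": -0.03,"dy": 0,"dz": 0,"twist": 0},{"dx": -0.05,"dy": 0,"dz": 0,"twist": 0},{"dx": -0.07,"dy": 0,"dz": 0,"twist": 0},{"dx": -0.09,"dy": 0,"dz": 0,"twist": 0},{"dx": -0.11,"dy": 0,"dz": 0,"twist": 0},{"dx": -0.13,"dy": 0,"dz": 0,"twist": 0},{"dx": -0.14,"dy": 0,"dz": 0,"twist": 0},{"dx": -0.14,"dy": 0,"dz": 0,"twist": 0}]' --gripper 0.06

```text
t: 24.22
eef_pos: [0.5074, 0.248, 0.3042]
ee_rot: [-2.715, 1.566, 0.634]
force: [0.4, 0.6, 0.4]
width: 0.0599
```

```bash
cat > fin.py <<'E'
from wt import *
p=[0.5061,0.2465,1.7752,0.082]
print(arm.get_state()['t'])
for n,o,f in (('scene',(330,80,160,150),4.),('side',(190,50,190,160),4.)):
    m=arm.camera_model(n); im=arm.grab_frame(n)[:,:,::-1].copy(); cv2.imwrite(f'pics/{n}_f.png',im)
    x0,y0,w,h=o
    cv2.imwrite(f'pics/{n}_fc.png',cv2.resize(im[y0:y0+h,x0:x0+w],None,fx=f,fy=f,interpolation=cv2.INTER_CUBIC))
    tov(im,m,p,*o,f,f'pics/{n}_fo.png')
m=arm.camera_model('wrist'); im=arm.grab_frame('wrist')[:,:,::-1].copy(); tov(im,m,p,120,0,400,270,2,'pics/w_fo.png')
E
python3 fin.py
```

```text
24.2167
```

View pics/scene_fo.png

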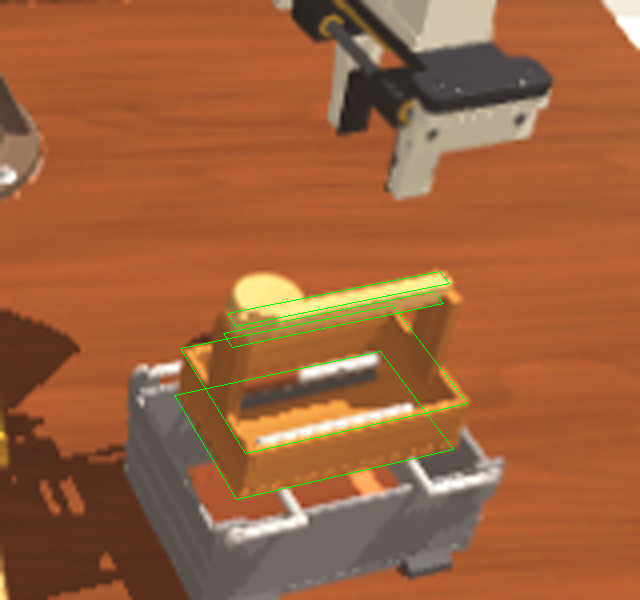

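View pics/side_fo.png

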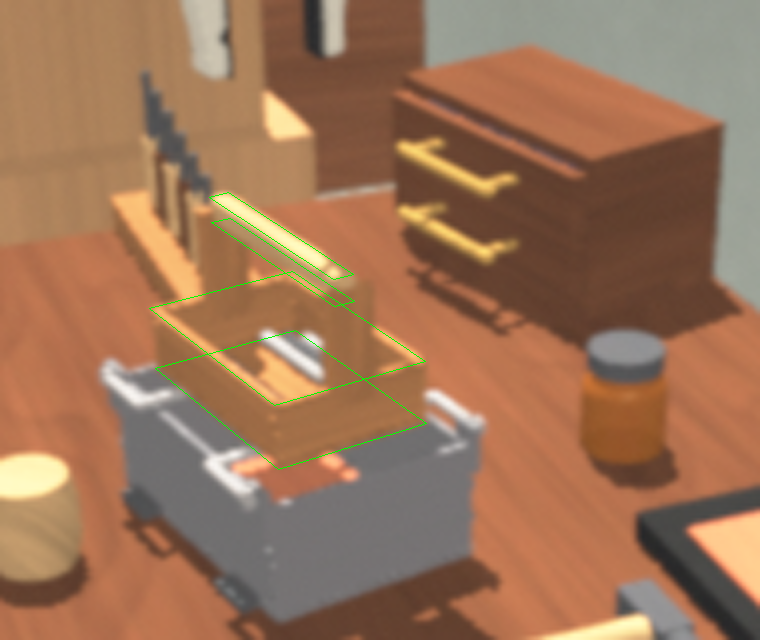

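View pics/w_fo.png

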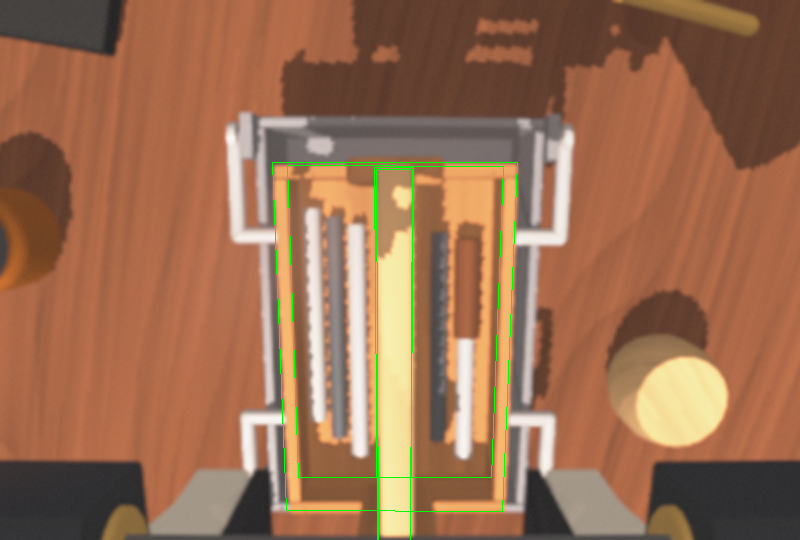

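View pics/scene_f.png

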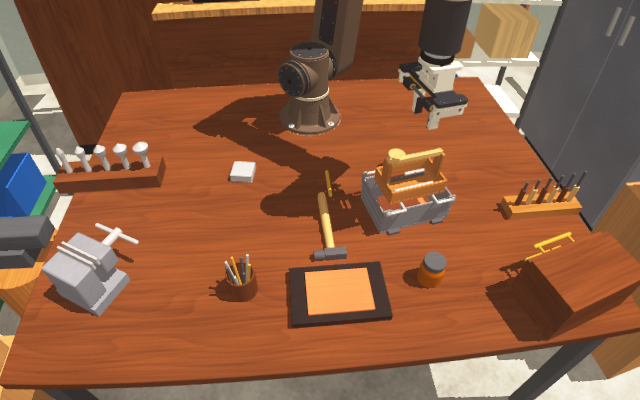

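```bash
python3 -c "
from station import arm
s=arm.get_state();print(s['qd'].round(3),s['force'].round(1));print(arm.job_done())"
```

```text
[-0.     0.012 -0.012 -0.001 -0.002 -0.001] [-0.4  0.1 -0.8]
the job is handed in; nothing more can be done
None
```

I swung both bails in along their arcs with a light grip, each pressed against its stop with about 7 N. The tray was still on its spot on the bench. I then lifted the tray by its rail (the force reading suggests about 0.67 kg) and lowered it onto the bars. I let go once the load had transferred with no push, raised the arm clear, and handed the job in at about 24 s.

**Last checks:**
- **Tray position:** drawing the intended pose (centred, square, origin 82 mm up) over all three camera views matches the tray to about 2 mm. The arm readings just before release gave about 1 mm off in x, under 1 mm in y, square within 0.001 rad, and 82 mm high.
- **Level and bails:** the tray looks level, and both bails look fully in, though I could not read their angles directly.
- **Bystanders:** everything looks to be where it was in the final scene view. I did not measure each one.

**What disagreed or failed:**
- **Fingertip position:** in all three cameras the fingertips sat about 25 mm higher than the tool description gives. That made my first grab at bail_a pass over the bar without moving it. I lowered all later grasps by that amount and they held.
- **Crate position:** the first camera estimate differed by about 2 mm along the crate's length from where the bars were actually gripped. I used the gripped position.

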